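Change over a gravity rack in the machine shop

TASK

Take the finished (shorter, drilled) steel bars out of the bottom bay of the sloping rack and lay them in the grey tray, and let each long plain blank slide down the top of the slope, one to a lane, until it rests against the closed gate under the clear guard. When the tray holds every finished bar and every blank is waiting at the gate, press the black plunger fully down and keep it down until the blanks have slid to the end stop, then let it come back up. Leave the oil bottle, the wooden offcut and the brush where they are.

Things in the scene. Friction and masses are not known exactly. Their poses are not given: they have to be found in the camera images.
- bed: Sloping bed of the rack (fixed teal frame; place and heading vary): white slippery surface 198 x 282 mm, tilted 22 deg, y = -112 (low end) to 170 mm (top). Origin: on the surface, middle lane, at the gate's upslope face, 85 mm above the bench. y up the slope, x level across, z square to it. Three lanes 36 mm wide, centres x = -60, 0, 60 mm, between rails 8 mm high. Bars set on it slide down by themselves.
- gate_mid (a point): Middle of the gate's foot (the bed's origin). The gate is a steel blade across all lanes at bed y = -5 to 0, 14 mm high above the surface when shut; it sinks below the surface as the plunger goes down. A blank waiting at the gate has its centre at bed y = 42, z = 13 mm.
- stop_mid (a point): Middle of the end stop's foot at the low end of the bed: a steel wall 14 mm high across all lanes, face at bed y = -105 mm. A blank resting against it has its centre at bed y = -63 mm, a finished bar at -74 mm.
- guard_mid (a point): Middle of the top of the clear guard strip, which bridges all lanes from bed y = 22 to 68 mm; 4 mm thick, top 44 mm and underside 40 mm above the surface. Bars slide under it but cannot be set down there. Its side cheeks stand at bed x = +-104 mm.
- plunger (a joint): How far the plunger is pressed, in m: 0 up (gate shut), 0.022 fully down (gate fully open). It moves straight down, carrying the gate, and springs back up when let go; about 4 N to start it, 11 N at the bottom. The gate frees the bars from about 0.016 on.
- plunger_top (a point): Centre of the top of the black palm plunger, a round pad of 38 mm diameter, 12 mm thick, on the robot's side of the rack next to the gate; top 142 mm above the bench when up. It stands on a teal housing 50 x 50 mm, 94 mm high.
- tray: Grey open tray, fixed, 220 (its x) x 150 (its y) x 24 mm high, walls and floor 5 mm. Origin: centre of its underside; z up.
- blank1_center (a point): A long plain blank: square steel bar 26 x 26 x 84 mm, 0.3 to 0.5 kg, no holes; centre of the bar, its own y along its length. All four long sides are alike. At the start it lies on the bench to the left. May be absent.
- blank2_center (a point): A long plain blank: square steel bar 26 x 26 x 84 mm, 0.3 to 0.5 kg, no holes; centre of the bar, its own y along its length. All four long sides are alike. At the start it lies on the bench to the left. May be absent.
- blank3_center (a point): A long plain blank: square steel bar 26 x 26 x 84 mm, 0.3 to 0.5 kg, no holes; centre of the bar, its own y along its length. All four long sides are alike. At the start it lies on the bench to the left. May be absent.
- done1_center (a point): A finished bar: square steel bar 26 x 26 x 62 mm, 0.2 to 0.4 kg, with three dark drilled holes; centre of the bar, its own y along its length. All four long sides are alike. At the start it lies in a lane against the end stop. May be absent.
- done2_center (a point): A finished bar: square steel bar 26 x 26 x 62 mm, 0.2 to 0.4 kg, with three dark drilled holes; centre of the bar, its own y along its length. All four long sides are alike. At the start it lies in a lane against the end stop. May be absent.
- done3_center (a point): A finished bar: square steel bar 26 x 26 x 62 mm, 0.2 to 0.4 kg, with three dark drilled holes; centre of the bar, its own y along its length. All four long sides are alike. At the start it lies in a lane against the end stop. May be absent.
- oil_center (a point): Bystander: yellow oil bottle, 60 mm across, 150 mm high; its centre.
- offcut_center (a point): Bystander: wooden offcut 60 x 110 x 45 mm; its centre.
- brush_grip (a point): Bystander: a brush lying on the bench; the middle of its handle.
Not all that is in view belongs to the job. What is shaped like the part that bears done3_center but blue or pink is not meant.

How it is judged:
On the way, in this order (a step that is already met when the one before it is completed fails the run):
1. every finished bar lies in the tray and every blank waits at the shut gate under the guard (x of done1_center in the frame of tray between -0.105 and 0.105 m and y of done1_center in the frame of tray between -0.07 and 0.07 m and z of done1_center in the frame of tray between 0 and 0.05 m and x of done2_center in the frame of tray between -0.105 and 0.105 m and y of done2_center in the frame of tray between -0.07 and 0.07 m and z of done2_center in the frame of tray between 0 and 0.05 m and x of done3_center in the frame of tray between -0.105 and 0.105 m and y of done3_center in the frame of tray between -0.07 and 0.07 m and z of done3_center in the frame of tray between 0 and 0.05 m and y of blank1_center in the frame of bed between 0.032 and 0.053 m and z of blank1_center in the frame of bed between 0.006 and 0.02 m and x of blank1_center in the frame of bed between -0.085 and 0.085 m and y of blank2_center in the frame of bed between 0.032 and 0.053 m and z of blank2_center in the frame of bed between 0.006 and 0.02 m and x of blank2_center in the frame of bed between -0.085 and 0.085 m and y of blank3_center in the frame of bed between 0.032 and 0.053 m and z of blank3_center in the frame of bed between 0.006 and 0.02 m and x of blank3_center in the frame of bed between -0.085 and 0.085 m and value of joint plunger below 0.004 m), for 0.3 s.
2. the plunger is pressed fully down (value of joint plunger above 0.019 m), for 0.2 s.
At the end, for the whole second after the job is handed in: Every blank lies flat in a lane with its end within about 10 mm of the end stop, every finished bar lies in the tray (centre inside the walls and less than 50 mm above the tray's underside), the plunger is back up (less than 4 mm pressed), all at rest (x of done1_center in the frame of tray between -0.105 and 0.105 m and y of done1_center in the frame of tray between -0.07 and 0.07 m and z of done1_center in the frame of tray between 0 and 0.05 m and x of done2_center in the frame of tray between -0.105 and 0.105 m and y of done2_center in the frame of tray between -0.07 and 0.07 m and z of done2_center in the frame of tray between 0 and 0.05 m and x of done3_center in the frame of tray between -0.105 and 0.105 m and y of done3_center in the frame of tray between -0.07 and 0.07 m and z of done3_center in the frame of tray between 0 and 0.05 m and y of blank1_center in the frame of bed between -0.073 and -0.053 m and z of blank1_center in the frame of bed between 0.006 and 0.02 m and x of blank1_center in the frame of bed between -0.085 and 0.085 m and y of blank2_center in the frame of bed between -0.073 and -0.053 m and z of blank2_center in the frame of bed between 0.006 and 0.02 m and x of blank2_center in the frame of bed between -0.085 and 0.085 m and y of blank3_center in the frame of bed between -0.073 and -0.053 m and z of blank3_center in the frame of bed between 0.006 and 0.02 m and x of blank3_center in the frame of bed between -0.085 and 0.085 m and linear speed of each of blank1, blank2, blank3, done1, done2, done3 below 0.03 m/s and value of joint plunger below 0.004 m); the robot touches nothing.
It fails at once if the oil bottle is moved more than 30 mm (distance of oil_center from where it was at the start of the episode above 0.03 m).
It fails at once if the wooden offcut is moved more than 30 mm (distance of offcut_center from where it was at the start of the episode above 0.03 m).
It fails at once if the brush is moved more than 30 mm (distance of brush_grip from where it was at the start of the episode above 0.03 m).
Of done1, done2, done3 only 2 to 3 are there at a start; the rules pass over those that are not, and their reading is None.
Of blank1, blank2, blank3 only 2 to 3 are there at a start; the rules pass over those that are not, and their reading is None.
At some moment in a run one of blank1, blank2, blank3 may be knocked a few centimetres aside while the robot is not near it.
Once in a run the grip may slacken for a moment while it holds something.
It also fails if it takes over 210 s, if anything falls off the work surface, if the arm or the gripper's body presses on something with over 40 N, if the wrist force passes 120 N, or if a joint passes its speed limit or range.

ROBOT

A 7-joint arm with a two-finger parallel gripper is mounted at the origin on the work surface. World frame = base frame: x ahead of the robot, y to its left, z up, the work surface at z = 0. Lengths are in m, angles in rad, forces in N, time in s.
With the tool pointing down it reaches from about 0.425 to 0.925 m from the base axis. Payload 6.8 kg.
Tool frame: the origin (TCP) lies at the very end of the fingers, on their centre line; the grasp point (between the pads) lies r.grip_depth behind it (r.grip_depth is the distance from the TCP to the grasp point, in m); z points along the fingers, x is the direction in which the jaws open and shut, and the axes are right-handed (so a half turn about z gives the same grasp; the last joint's range is limited). The gripper opens to 85 mm and grips with 20 to 120 N. Pads are 22 mm wide; open, the fingers measure 114 mm over their backs; the gripper's body (76 mm by 85 mm) begins 54 mm behind the grasp point. The pads swing forward as they close: fully open they stand 13 mm farther back than shut.
Start: joints at [1.235, 0.477, 0.022, 1.555, -0.011, 1.109, -0.083], TCP at [0.152, -0.658, 0.231] pointing down, gripper open.
Joint ranges: [-2.96, 2.96], [-0.34, 2.1], [-1.41, 1.46], [0.24, 2.44], [-1.37, 4.51], [0.17, 1.92], [-2.96, 2.96]. Speed limits (rad/s): [2.39, 2.39, 3.14, 3.14, 3.14, 3.14, 3.14].

INTERFACE

Orientations are given as a rotation vector (axis times angle).
In Python, from bench import readout, grab_frame, workorder, r gives the robot as it stands.
- The arm moves only by the shell command python3 -m handwheel 'ROWS' [FORCE]. ROWS is text: rows parted by semicolons, each of 7 numbers parted by spaces: the shift along the tool's x, y, z in mm, then the turn, a rotation vector about the tool's x, y, z in degrees, then the finger opening in mm, from 0 to 85.4. A call has 1 to 12 rows; each row is the pose to reach, as a shift and turn from the pose commanded when the call began, along the tool's axes at that moment; what a row does not reach only later rows make up. A row lasts 1/8 s, in which the tool goes at most 62.5 mm and 10.7 degrees, less where a joint would pass 70% of its speed; a pose out of reach is approached as far as the arm can. A call with a gripper value outside its range is refused whole. The fingers move at their own pace and stop on an object; FORCE is the grip in N (left out, the last holds). Time passes only in rows, so rows that repeat a pose let the fingers close. It gives the time, the measured TCP pose, the force and the opening at its end, in the units of the state.
- readout.get_obs(): the state, without advancing time (a new reading comes with each control period).
- grab_frame(name): name is "scene" or "top"; returns a dict with "pixels" (480x640x3 uint8, red, green, blue), "fx", "fy", "cx", "cy" (pixels), "rvec" (rotation vector, rad) and "tvec" (3), from world to camera coordinates, as OpenCV has them. Camera axes: x right, y down, z forward; pixel columns grow to the right and rows downward; lengths in m; the calibration is good to about 2 mm. A picture is of the moment at which its call begins. There is no depth.
- workorder.hand_in(): hands the job in, once; it reports no verdict.
The state is a dict: "clock": time; "joints": joint angles; "qvel": joint speeds; "tau": joint torques, N m; "tcp_pos": TCP position; "orientation": TCP orientation; "contact_force": force on the tool from outside, world axes, zero at the start; "moment": the same for the moment, N m; "grip_width": finger opening in m.
Only numpy, scipy, OpenCV 4.12 (cv2) and the standard library are available. Lean on these libraries where they do the work, as an engineer would, in place of code of your own. Each camera call takes 0.05 s, during which the arm holds its last target.

## Working session

There is one attempt and no reset: what is moved stays moved. The work goes in short steps, Python scripts to look and compute and a shell command to move; the robot and the scene stay as the last step left them, time stands still between calls to the robot, and variables do not carry over. Pictures are saved under pics/ and viewed, and the job is handed in when it is done.

```bash
ls; mkdir -p pics
python3 - <<'E'
from bench import readout, grab_frame, workorder, r
import cv2
print(readout.get_obs()); print(r.grip_depth)
for n in ("scene","top"):
    f=grab_frame(n); cv2.imwrite(f"pics/{n}0.png",cv2.cvtColor(f["pixels"],cv2.COLOR_RGB2BGR)); print({k:v for k,v in f.items() if k!="pixels"})
E
```

```text
pics
{'clock': 0.0, 'joints': array([ 1.23492012,  0.47781978,  0.02229374,  1.55645213, -0.01150647,
        1.10929046, -0.08306519]), 'qvel': array([-0.00089908,  0.00045273, -0.00024085, -0.00264718, -0.00037025,
       -0.00067566, -0.00028429]), 'tau': array([-1.04982093e-03, -5.96454155e+01,  1.60773374e+00, -2.81196588e+01,
        1.24791704e-02,  9.35071061e-03,  4.14354042e-05]), 'tcp_pos': array([ 0.15230423, -0.65698436,  0.23031133]), 'orientation': array([-2.45876325e+00,  1.95382671e+00,  2.36920480e-03]), 'contact_force': array([-0.68092505, -0.046177  , -0.32350665]), 'moment': array([-0.02589717, -0.01705208, -0.04754074]), 'grip_width': 0.08542388303717319}
0.0187
{'fx': 595.1379645970177, 'fy': 595.1379645970177, 'cx': 320.69127040040354, 'cy': 239.9754900356893, 'rvec': array([ 2.09532085,  0.74165299, -0.40309698]), 'tvec': array([-0.44434326, -0.13005603,  1.70138137])}
{'fx': 483.8827896040539, 'fy': 483.8827896040539, 'cx': 321.4643014530994, 'cy': 239.9646819705713, 'rvec': array([ 2.18668456, -2.18643115,  0.10608143]), 'tvec': array([-0.02681898,  0.56505371,  1.01291605])}
```

View pics/scene0.png

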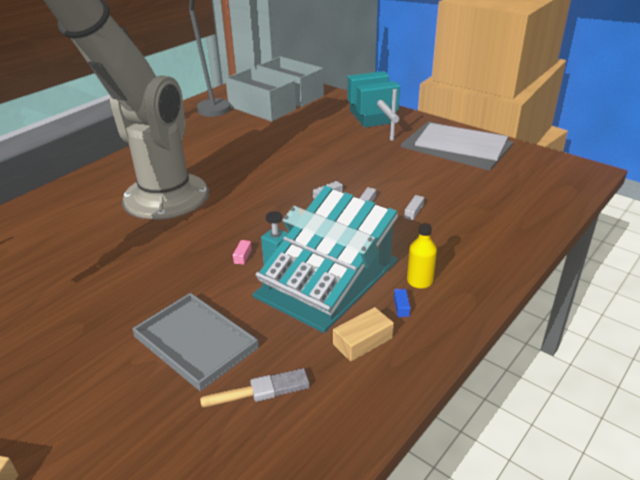

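View pics/top0.png

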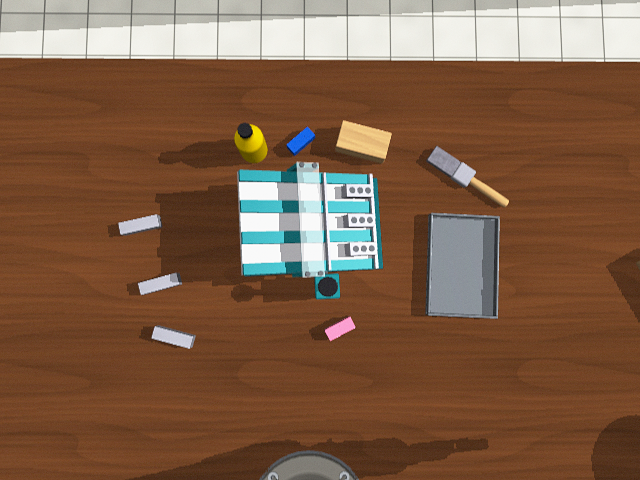

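```bash
cat > h.py <<'E'
import numpy as np, cv2
from bench import readout, grab_frame, r
from scipy.spatial.transform import Rotation as R
def cam(n):
    f=grab_frame(n); f["R"]=R.from_rotvec(f["rvec"]).as_matrix(); f["K"]=np.array([[f["fx"],0,f["cx"]],[0,f["fy"],f["cy"]],[0,0,1]])
    f["bgr"]=cv2.cvtColor(f["pixels"],cv2.COLOR_RGB2BGR); return f
def ray(f,uv):
    uv=np.atleast_2d(uv).astype(float)
    d=np.c_[(uv[:,0]-f["cx"])/f["fx"],(uv[:,1]-f["cy"])/f["fy"],np.ones(len(uv))]@f["R"]
    return -f["R"].T@f["tvec"],d
def plane(f,uv,z=0,n=(0,0,1),p=None):
    o,d=ray(f,uv); n=np.array(n,float); p=np.array([0,0,z]) if p is None else p
    return o+d*(((p-o)@n)/(d@n))[:,None]
def proj(f,P):
    return cv2.projectPoints(np.atleast_2d(P).astype(float),f["rvec"],f["tvec"],f["K"],None)[0][:,0]
def crop(f,x0,y0,x1,y1,s,name):
    cv2.imwrite(name,cv2.resize(f["bgr"][y0:y1,x0:x1],None,fx=s,fy=s,interpolation=cv2.INTER_CUBIC))
E
python3 - <<'E'
from h import *
t=cam("top"); s=cam("scene")
crop(t,230,150,430,300,4,"pics/t_bed.png"); crop(s,240,170,400,330,3.7,"pics/s_bed.png")
hsv=cv2.cvtColor(t["bgr"],cv2.COLOR_BGR2HSV)
# blanks: low saturation
m=((hsv[...,1]<60)&(hsv[...,2]>110)).astype(np.uint8)
m[:120]=0
for c in cv2.findContours(m,cv2.RETR_EXTERNAL,cv2.CHAIN_APPROX_NONE)[0]:
    if cv2.contourArea(c)<100: continue
    rc=cv2.minAreaRect(c); b=plane(t,cv2.boxPoints(rc),0.026); print(rc,"z26:",plane(t,[rc[0]],0.026)[0].round(4),np.linalg.norm(b[0]-b[1]).round(4),np.linalg.norm(b[2]-b[1]).round(4))
E
```

```text
((308.5, 467.5), (23.0, 87.0), 90.0) z26: [0.0954 0.0002 0.026 ] 0.1792 0.0457
((172.91175842285156, 336.85296630859375), (42.44373321533203, 14.309600830078125), 14.03624439239502) z26: [0.3612 0.2842 0.026 ] 0.0294 0.089
((159.32135009765625, 283.04730224609375), (12.93679141998291, 42.44973373413086), 75.17352294921875) z26: [0.4734 0.3155 0.026 ] 0.0886 0.0274
((139.2891082763672, 223.8629150390625), (12.776330947875977, 41.826927185058594), 78.02386474609375) z26: [0.599  0.3614 0.026 ] 0.0882 0.0276
((463.9279479980469, 265.3765869140625), (69.301513671875, 103.61910247802734), 1.7357045412063599) z26: [ 0.5106 -0.3311  0.026 ] 0.2212 0.1499
((307.3608093261719, 219.22930908203125), (115.3211669921875, 137.17372131347656), 87.56334686279297) z26: [0.6094 0.0035 0.026 ] 0.2968 0.2495
((451.6922607421875, 165.46151733398438), (47.70421600341797, 18.30510711669922), 33.690067291259766) z26: [ 0.7275 -0.3098  0.026 ] 0.0408 0.1034
```

View pics/t_bed.png

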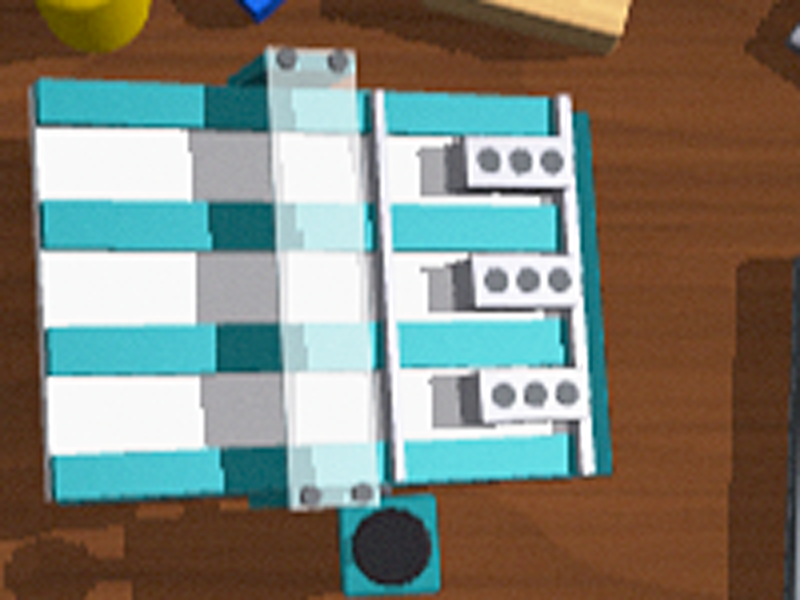

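View pics/s_bed.png

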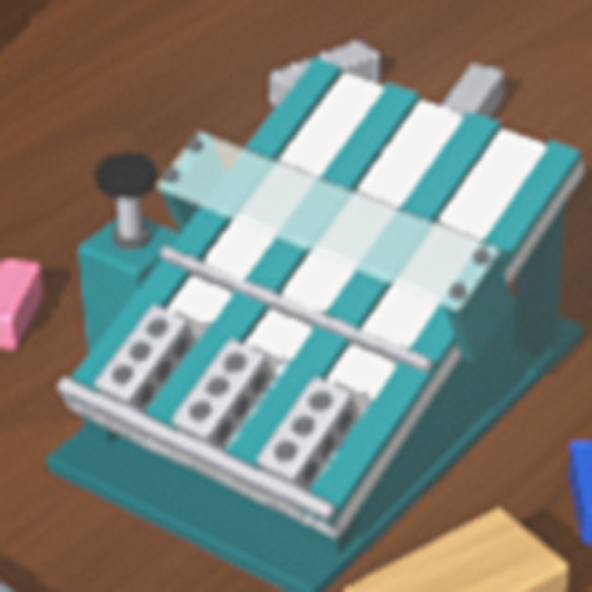

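Run:
```python
from h import *
from scipy.optimize import least_squares
t=cam("top"); s=cam("scene")
A=np.deg2rad(22)
def T(p,P):
    Rt=R.from_euler('z',p[2])*R.from_euler('x',A); return Rt.apply(P)+[p[0],p[1],0.085]
Pt=np.array([[99,-2.5,14],[-99,-2.5,14],[99,170,8],[-99,170,8],[104,68,44],[104,22,44],[-104,22,44],[-104,68,44]])/1e3
ut=np.array([[379,90],[400,481],[37,80],[50,500],[268,48],[355,50],[380,508],[290,510]])/4+[230,150]
Ps=np.array([[-99,-2.5,14],[99,-2.5,14],[-99,170,8],[99,170,8],[-104,68,44],[-104,22,44],[104,68,44],[104,22,44]])/1e3
us=np.array([[165,252],[428,362],[320,58],[580,150],[203,132],[163,183],[500,250],[460,308]])/3.7+[240,170]
def res(p): return np.r_[proj(t,T(p,Pt))-ut,proj(s,T(p,Ps))-us]
o=least_squares(lambda p:res(p).ravel(),[0.6,0.0,0],loss='soft_l1')
print(o.x,np.rad2deg(o.x[2])); print(res(o.x).round(1))
th=o.x[2]
# plunger
for f,n in((t,"top"),(s,"scene")):
    h=cv2.cvtColor(f["bgr"],cv2.COLOR_BGR2HSV); m=(h[...,2]<70).astype(np.uint8)
    msk=np.zeros_like(m); 
    if n=="top": msk[270:305,312:345]=1
    else: msk[208:226,262:288]=1
    ys,xs=np.nonzero(m*msk); c=[(xs.min()+xs.max())/2,(ys.min()+ys.max())/2]; print(n,c,xs.mean(),ys.mean(),plane(f,[[xs.mean(),ys.mean()]],0.142 if n=="top" else .137))
# done hole centres (middle) in crop
mid=np.array([[520,161],[528,281],[535,394]])/4+[230,150]
for k in range(3):
    n=R.from_euler('z',th)*R.from_euler('x',A); nz=n.apply([0,0,1]); pt=T(o.x,[[0,0,0.026]])[0]
    w=plane(t,[mid[k]],n=nz,p=pt)[0]; print("done",w.round(4),(n.inv().apply(w-T(o.x,[[0,0,0]])[0])*1e3).round(1))
print("tray",plane(t,[[463.9,265.4]],.024))
for n,cc in zip((1,2,3),([172.9,336.9],[159.3,283],[139.3,223.9])): pass
print("ends y-dir",n)
np.save("bed.npy",o.x)
```

```text
[ 0.60054025 -0.02967097  0.05317178] 3.0465188384318584
[[-0.2 -2.2]
 [-0.  -1.6]
 [ 0.1 -2.6]
 [ 1.1 -2.4]
 [-0.4  0.6]
 [ 0.2  1.2]
 [-0.3 -5.9]
 [-0.4 -5.3]
 [-1.5 -1.9]
 [-0.1 -0.5]
 [-1.7 -1.6]
 [-0.4 -0.8]
 [ 0.3 -0.7]
 [-0.3  0.2]
 [-2.9 -2.5]
 [-3.4 -1.8]]
top [np.float64(325.5), np.float64(284.0)] 326.89285714285717 285.99675324675326 [[ 0.46841207 -0.0351559   0.142     ]]
scene [np.float64(274.0), np.float64(217.0)] 273.8768115942029 216.96376811594203 [[ 0.47441654 -0.04003318  0.137     ]]
done [ 0.6621 -0.1046  0.0815] [ 57.5 -73.7  26. ]
done [ 0.6005 -0.1082  0.0813] [ -4.2 -74.1  26. ]
done [ 0.543  -0.1114  0.0813] [-61.8 -74.2  26. ]
tray [[ 0.5105995 -0.3316482  0.024    ]]
ends y-dir 3
```

Run:
```python
from h import *
from scipy.optimize import least_squares
t=cam("top"); s=cam("scene")
A=np.deg2rad(22)
def T(p,P):
    Rt=R.from_euler('z',p[2])*R.from_euler('x',A); return Rt.apply(P)+[p[0],p[1],0.085]
g=111
Pt=np.array([[99,-2.5,14],[-99,-2.5,14],[99,170,8],[-99,170,8],[g,68,44],[g,22,44],[-g,22,44],[-g,68,44]])/1e3
ut=np.array([[379,90],[400,481],[37,80],[50,500],[268,48],[355,50],[380,508],[290,510]])/4+[230,150]
Ps=np.array([[-99,-2.5,14],[99,-2.5,14],[-99,170,8],[99,170,8],[-g,68,44],[-g,22,44],[g,68,44],[g,22,44]])/1e3
us=np.array([[165,252],[428,362],[320,58],[580,150],[203,132],[163,183],[500,250],[460,308]])/3.7+[240,170]
def rest(p): return proj(t,T(p,Pt))-ut+.375
def ress(p): return proj(s,T(p,Ps))-us+.37
for nm,fn in (("t",rest),("s",ress),("both",lambda p:np.r_[rest(p),ress(p)])):
    o=least_squares(lambda p:fn(p).ravel(),[0.6,0.0,0])
    print(nm,o.x.round(4),np.rad2deg(o.x[2])); print(fn(o.x).round(1).tolist())
np.save("bed.npy",o.x)
print(T(o.x,np.array([[x,y,z] for y,z in((-74,13),(130,13)) for x in(-60,0,60)])/1e3).round(4))
# blanks triangulated: both views, contours in scene?
h=cv2.cvtColor(t["bgr"],cv2.COLOR_BGR2HSV)
for (x,y) in ((172,336),(159,283),(139,224)): crop
crop(t,110,200,210,360,3.7,"pics/t_bl.png")
for k in ((172,330),(159,280),(139,221)): print(h[k[1]-5:k[1]+14,k[0],1:].tolist())
```

```text
t [ 0.5969 -0.029   0.0519] 2.9740701757742847
[[-0.1, -0.1], [-0.1, 0.6], [0.1, -0.4], [1.0, -0.2], [-0.5, -0.7], [0.0, -0.1], [-0.1, 0.1], [-0.3, 0.8]]
s [ 0.603  -0.0307  0.0431] 2.4695239095669526
[[-0.4, -1.2], [0.6, 0.8], [-0.1, -0.7], [1.0, 0.5], [-0.8, -0.9], [-1.5, -0.0], [0.8, -0.1], [0.1, 0.7]]
both [ 0.5988 -0.0287  0.0495] 2.8357304317163607
[[-0.1, -1.0], [-0.3, -0.3], [0.1, -1.6], [0.7, -1.4], [-0.5, -1.8], [0.1, -1.1], [-0.4, -0.9], [-0.6, -0.3], [-1.3, -2.1], [-0.3, -0.6], [-1.4, -1.6], [-0.3, -0.8], [-1.8, -1.8], [-2.5, -0.9], [-0.2, -1.4], [-0.7, -0.7]]
[[ 0.5425 -0.1051  0.0693]
 [ 0.6024 -0.1021  0.0693]
 [ 0.6623 -0.0991  0.0693]
 [ 0.5331  0.0838  0.1458]
 [ 0.5931  0.0868  0.1458]
 [ 0.653   0.0898  0.1458]]
[[178, 110], [174, 110], [171, 112], [157, 107], [44, 99], [23, 110], [15, 185], [16, 220], [16, 213], [18, 213], [14, 214], [13, 211], [14, 213], [16, 213], [17, 215], [13, 212], [16, 218], [16, 221], [14, 182]]
[[174, 85], [227, 64], [18, 173], [17, 223], [14, 212], [14, 213], [15, 214], [17, 213], [13, 212], [15, 217], [16, 212], [18, 214], [14, 215], [12, 228], [21, 186], [42, 97], [159, 111], [176, 119], [167, 122]]
[[174, 119], [201, 94], [14, 177], [19, 227], [17, 215], [17, 212], [14, 212], [15, 209], [12, 212], [14, 214], [18, 218], [17, 216], [13, 218], [17, 219], [19, 159], [27, 76], [104, 93], [180, 112], [180, 116]]
```

View pics/t_bl.png

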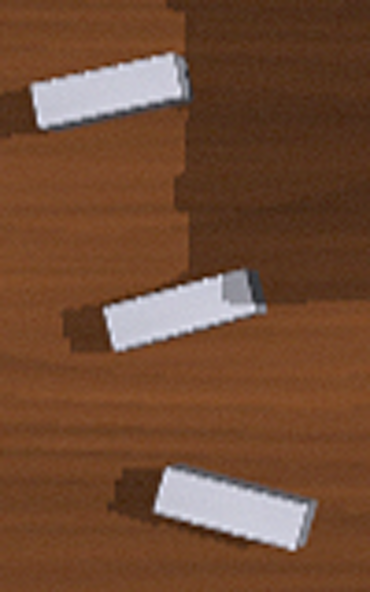

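```bash
cat >> h.py <<'E'
BED=np.array([0.5972,-0.0290,np.deg2rad(2.95)])
RB=R.from_euler('z',BED[2])*R.from_euler('x',np.deg2rad(22)); OB=np.array([BED[0],BED[1],0.085])
def bed(x,y,z): return RB.apply(np.array([x,y,z])/1e3)+OB
def tobed(P): return RB.inv().apply(np.asarray(P)-OB)*1e3
FLIP=R.from_matrix(np.diag([1,-1,-1.]))  # tool z down, tool x = frame x
def rot_bed(): return RB*FLIP
def rot_yaw(deg): return R.from_euler('z',np.deg2rad(deg))*FLIP   # jaw axis at world heading deg
def go(P,Rt):
    o=readout.get_obs(); Rc=R.from_rotvec(o["orientation"])
    best=min((Rt,Rt*R.from_euler('z',np.pi)),key=lambda q:(Rc.inv()*q).magnitude())
    s=Rc.inv().apply(np.asarray(P)-o["tcp_pos"])*1e3; w=np.rad2deg((Rc.inv()*best).as_rotvec())
    print("row: ",*s.round(1),*w.round(1)," steps",max(np.linalg.norm(s)/62.5,np.linalg.norm(w)/10.7).__round__(1))
def st():
    o=readout.get_obs(); Rc=R.from_rotvec(o["orientation"]); print("t",round(o["clock"],2),"tcp",o["tcp_pos"].round(4),"F",o["contact_force"].round(1),"w",round(o["grip_width"]*1e3,1),"bed",tobed(o["tcp_pos"]).round(1),"q",o["joints"].round(2)); print("toolx",Rc.apply([1,0,0]).round(3),"toolz",Rc.apply([0,0,1]).round(3))
E
python3 - <<'E'
from h import *
st(); 
print(bed(-60,-74,8),bed(-60,-74,120)); go(bed(-60,-74,120),rot_bed())
E
```

```text
t 0.4 tcp [ 0.1524 -0.6575  0.2312] F [-0.6 -0.2 -0.9] w 85.6 bed [-476.6 -506.   362.1] q [ 1.23  0.48  0.02  1.56 -0.01  1.11 -0.08]
toolx [ 0.226 -0.974 -0.   ] toolz [-0.  0. -1.]
[ 0.5409648  -0.10360143  0.06469658] [ 0.54312404 -0.14550177  0.16854117]
row:  -410.5 -496.2 62.7 18.3 -15.3 -78.9  steps 10.4
```

```bash
python3 -m handwheel '-410 -496 63 18.3 -15.3 -78.9 46;-410 -496 63 18.3 -15.3 -78.9 46;-410 -496 63 18.3 -15.3 -78.9 46;-410 -496 63 18.3 -15.3 -78.9 46;-410 -496 63 18.3 -15.3 -78.9 46;-410 -496 63 18.3 -15.3 -78.9 46;-410 -496 63 18.3 -15.3 -78.9 46;-410 -496 63 18.3 -15.3 -78.9 46;-410 -496 63 18.3 -15.3 -78.9 46;-410 -496 63 18.3 -15.3 -78.9 46;-410 -496 63 18.3 -15.3 -78.9 46;-410 -496 63 18.3 -15.3 -78.9 46' 60
python3 - <<'E'
from h import *
st(); go(bed(-60,-74,8),rot_bed()); t=cam("top"); s=cam("scene"); crop(t,230,150,430,300,4,"pics/t1.png");crop(s,200,120,400,320,3,"pics/s1.png")
E
```

```text
clock: 1.9
tcp_pos: [0.5435, -0.1448, 0.1683]
orientation: [-2.757, -0.077, 0.014]
contact_force: [-0.2, -1.7, 0.6]
grip_width: 0.0458
t 1.9 tcp [ 0.5435 -0.1448  0.1683] F [-0.2 -1.7  0.6] w 45.8 bed [-59.6 -73.4 119.5] q [ 0.75  0.52 -0.54  1.76 -0.12  1.04  0.38]
toolx [0.998 0.055 0.001] toolz [-0.02   0.374 -0.927]
row:  -0.3 0.6 111.5 -0.0 0.0 0.2  steps 1.8
```

View pics/t1.png

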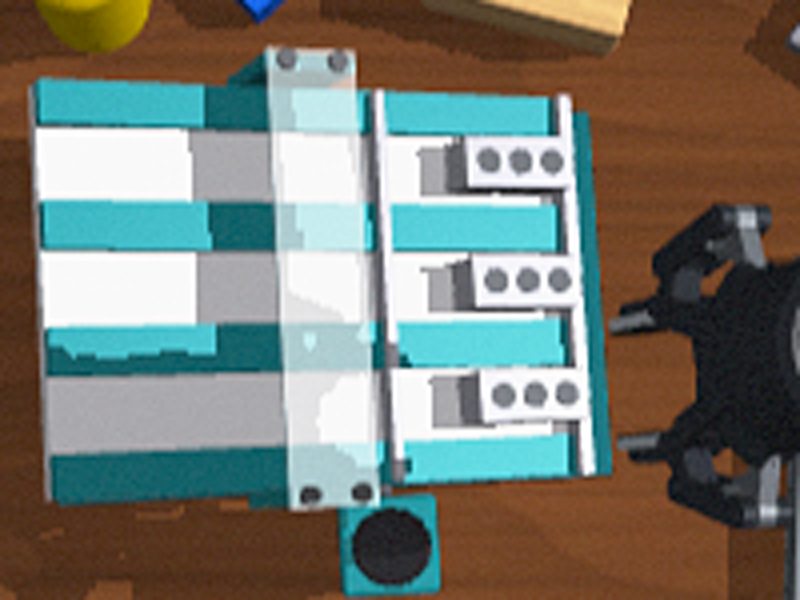

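View pics/s1.png

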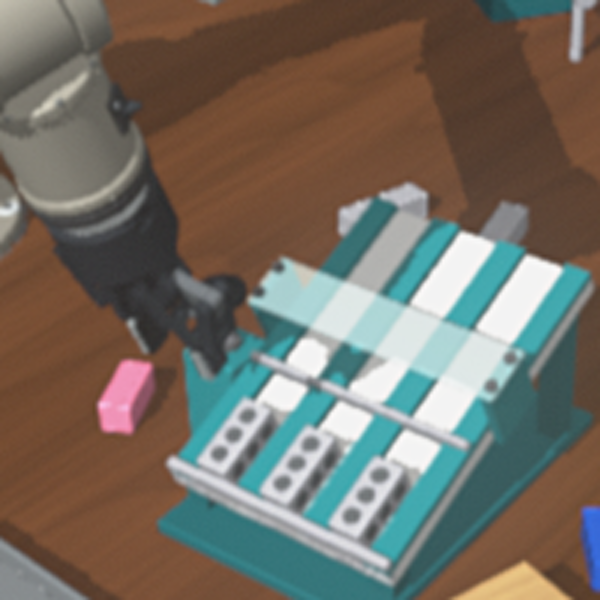

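Run:
```python
from h import *
t=cam("top");s=cam("scene"); o=readout.get_obs(); Rc=R.from_rotvec(o["orientation"])
for k in (0,5,10):
  for f,oo,sc in ((t,[230,150],4),(s,[200,120],3)):
    P=[o["tcp_pos"]+Rc.apply([x/1e3,0,-k/1e3]) for x in (23,-23)]; print(k,((proj(f,P)-oo)*sc).round(0).tolist())
```

```text
0 [[632.0, 334.0], [638.0, 434.0]]
0 [[208.0, 367.0], [158.0, 344.0]]
5 [[638.0, 333.0], [644.0, 433.0]]
5 [[206.0, 362.0], [155.0, 340.0]]
10 [[643.0, 332.0], [649.0, 432.0]]
10 [[203.0, 358.0], [153.0, 336.0]]
```

```bash
python3 -m handwheel '0 0.5 50 0 0 0.2 46;0 0.5 85 0 0 0.2 46;0 0.5 100 0 0 0.2 46;0 0.5 111 0 0 0.2 46;0 0.5 111 0 0 0.2 46;0 0.5 111 0 0 0.2 20;0 0.5 111 0 0 0.2 20;0 0.5 111 0 0 0.2 20;0 0.5 111 0 0 0.2 20' 60
python3 - <<'E'
from h import *
st(); t=cam("top"); s=cam("scene"); crop(s,200,170,360,330,3.7,"pics/s2.png")
E
```

```text
clock: 3.22
tcp_pos: [0.5421, -0.106, 0.0664]
orientation: [-2.758, -0.067, 0.011]
contact_force: [-0.4, -2.8, 6.5]
grip_width: 0.0246
t 3.23 tcp [ 0.5421 -0.106   0.0664] F [-0.4 -2.8  6.5] w 24.6 bed [-59.  -75.6  10.5] q [ 0.68  0.64 -0.53  1.86 -0.09  0.82  0.34]
toolx [0.999 0.048 0.001] toolz [-0.017  0.373 -0.928]
```

View pics/s2.png

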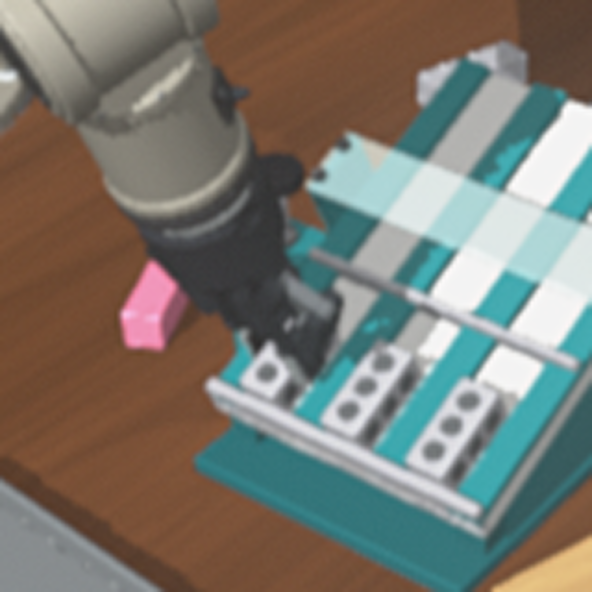

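```bash
python3 -m handwheel '0 0 -20 0 0 0 20;0 0 -60 0 0 0 20;0 0 -100 0 0 0 20;0 0 -100 0 0 0 20' 60
python3 - <<'E'
from h import *
st(); go([0.45,-0.331,0.09],rot_yaw(1.7)); s=cam("scene"); crop(s,130,100,360,330,2.6,"pics/s3.png")
h=cv2.cvtColor(s["bgr"],cv2.COLOR_BGR2HSV)
E
```

```text
clock: 3.82
tcp_pos: [0.5447, -0.1448, 0.1605]
orientation: [-2.761, -0.065, 0.007]
contact_force: [0.5, 0.1, -3.0]
grip_width: 0.0248
t 3.83 tcp [ 0.5447 -0.1448  0.1605] F [ 0.5  0.1 -3. ] w 24.8 bed [-58.4 -76.4 112.3] q [ 0.75  0.53 -0.54  1.77 -0.12  1.02  0.37]
toolx [0.999 0.046 0.004] toolz [-0.013  0.371 -0.929]
row:  -103.5 194.6 -2.3 -21.8 -0.1 1.0  steps 3.5
```

View pics/s3.png

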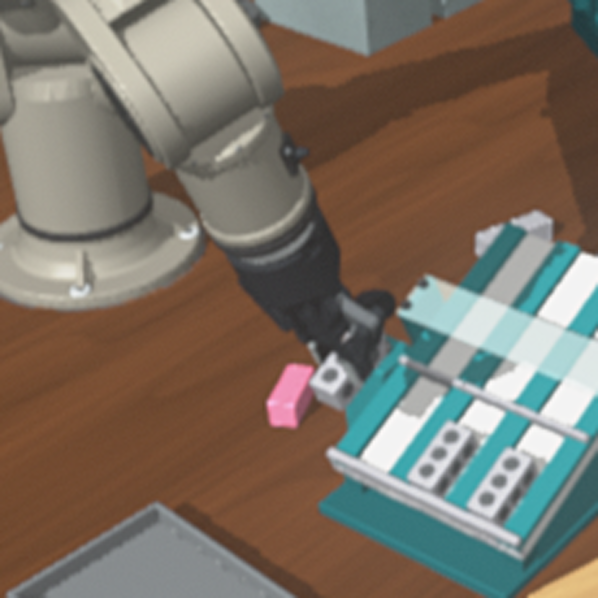

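```bash
python3 -m handwheel '-103 194 -2 -22 0 1 20;-103 194 -2 -22 0 1 20;-103 194 -2 -22 0 1 20;-103 194 -2 -22 0 1 20;-103 194 -2 -22 0 1 20;-103 194 -2 -22 0 1 20' 60
python3 - <<'E'
from h import *
st(); go([0.45,-0.331,0.020],rot_yaw(1.7)); s=cam("scene"); crop(s,80,180,320,420,2.4,"pics/s4.png")
E
```

```text
clock: 4.62
tcp_pos: [0.4487, -0.3264, 0.0863]
orientation: [-3.14, -0.052, 0.008]
contact_force: [-0.3, -0.5, -1.7]
grip_width: 0.0246
t 4.62 tcp [ 0.4487 -0.3264  0.0863] F [-0.3 -0.5 -1.7] w 24.6 bed [-163.6 -267.8  109.6] q [ 0.78  0.49 -0.33  1.94  0.23  0.75  0.35]
toolx [ 0.999  0.033 -0.005] toolz [-0.005  0.001 -1.   ]
row:  1.5 4.7 66.3 -0.1 0.3 0.2  steps 1.1
```

View pics/s4.png

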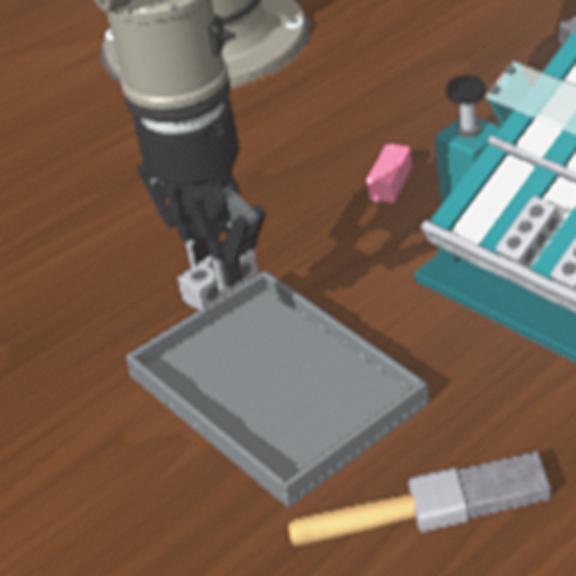

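```bash
python3 -m handwheel '1.5 4.7 40 0 0 0 20;1.5 4.7 60 0 0 0 20;1.5 4.7 68 0 0 0 20;1.5 4.7 69 0 0 0 20;1.5 4.7 69 0 0 0 50;1.5 4.7 69 0 0 0 50;1.5 4.7 69 0 0 0 50;1.5 4.7 40 0 0 0 50;1.5 4.7 -10 0 0 0 50;1.5 4.7 -60 0 0 0 50' 60
python3 - <<'E'
from h import *
st(); go(bed(0,-74,120),rot_bed());t=cam("top"); s=cam("scene"); crop(s,80,180,320,420,2.4,"pics/s5.png");crop(t,380,190,530,340,3,"pics/t5.png")
E
```

```text
clock: 5.92
tcp_pos: [0.4505, -0.3325, 0.1488]
orientation: [3.141, 0.05, -0.007]
contact_force: [0.5, -0.7, 0.3]
grip_width: 0.0499
t 5.92 tcp [ 0.4505 -0.3325  0.1488] F [ 0.5 -0.7  0.3] w 49.9 bed [-162.2 -250.2  169.9] q [ 0.81  0.41 -0.36  1.89  0.19  0.88  0.39]
toolx [ 0.999  0.032 -0.004] toolz [-0.004 -0.    -1.   ]
row:  158.5 -185.1 -20.5 22.0 0.0 -1.2  steps 3.9
```

View pics/s5.png

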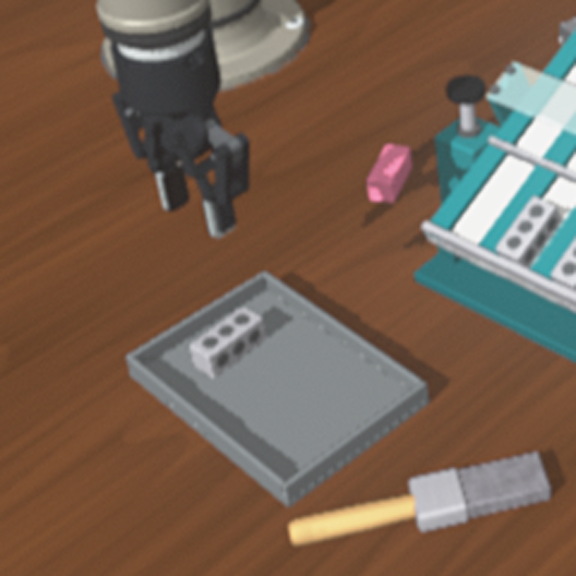

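First bar is in the tray. Next bar, middle lane.

```bash
python3 -m handwheel '158.5 -185 -20.5 22 0 -1.2 46;158.5 -185 -20.5 22 0 -1.2 46;158.5 -185 -20.5 22 0 -1.2 46;158.5 -185 -20.5 22 0 -1.2 46;158.5 -185 -20.5 22 0 -1.2 46;158.5 -185 -20.5 22 0 -1.2 46;158.5 -185 -20.5 22 0 -1.2 46' 60
python3 - <<'E'
from h import *
st(); go(bed(0.5,-73.5,10),rot_bed())
E
```

```text
clock: 6.9
tcp_pos: [0.6024, -0.1445, 0.1665]
orientation: [-2.758, -0.069, 0.015]
contact_force: [-0.4, -0.5, 0.7]
grip_width: 0.0461
t 6.9 tcp [ 0.6024 -0.1445  0.1665] F [-0.4 -0.5  0.7] w 46.1 bed [ -0.8 -76.7 118.9] q [ 0.67  0.6  -0.5   1.63 -0.1   1.08  0.33]
toolx [ 0.999  0.05  -0.001] toolz [-0.02   0.373 -0.928]
row:  1.3 -3.3 108.8 0.1 0.0 -0.1  steps 1.7
```

```bash
python3 -m handwheel '1 -3 50 0 0 0 46;1 -3 85 0 0 0 46;1 -3 100 0 0 0 46;1 -3 108 0 0 0 46;1 -3 108 0 0 0 46;1 -3 108 0 0 0 20;1 -3 108 0 0 0 20;1 -3 108 0 0 0 20;1 -3 108 0 0 0 20' 60
python3 - <<'E'
from h import *
st()
E
python3 -m handwheel '0 0 -20 0 0 0 20;0 0 -60 0 0 0 20;0 0 -100 0 0 0 20;0 0 -100 0 0 0 20' 60
python3 - <<'E'
from h import *
st(); go([0.511,-0.331,0.09],rot_yaw(1.7))
E
```

```text
clock: 8.02
tcp_pos: [0.603, -0.1003, 0.0693]
orientation: [-2.758, -0.072, 0.011]
contact_force: [-1.5, -2.4, 5.6]
grip_width: 0.0248
t 8.03 tcp [ 0.603  -0.1003  0.0693] F [-1.5 -2.4  5.6] w 24.8 bed [  2.1 -72.2  12.3] q [ 0.61  0.7  -0.5   1.73 -0.08  0.88  0.3 ]
toolx [0.999 0.051 0.002] toolz [-0.017  0.373 -0.928]
clock: 8.52
tcp_pos: [0.6058, -0.1391, 0.1632]
orientation: [-2.76, -0.07, 0.006]
contact_force: [-0.9, 1.3, -3.0]
grip_width: 0.0243
t 8.53 tcp [ 0.6058 -0.1391  0.1632] F [-0.9  1.3 -3. ] w 24.3 bed [  2.9 -73.  113.9] q [ 0.66  0.6  -0.51  1.64 -0.1   1.07  0.32]
toolx [0.999 0.05  0.005] toolz [-0.014  0.371 -0.929]
row:  -104.6 200.6 -1.9 -21.8 -0.1 1.2  steps 3.6
```

```bash
python3 -m handwheel '-104.5 200 -2 -22 0 1 20;-104.5 200 -2 -22 0 1 20;-104.5 200 -2 -22 0 1 20;-104.5 200 -2 -22 0 1 20;-104.5 200 -2 -22 0 1 20;-104.5 200 -2 -22 0 1 20' 60
python3 - <<'E'
from h import *
st(); go([0.511,-0.331,0.018],rot_yaw(1.7)); s=cam("scene"); crop(s,80,180,320,420,2.4,"pics/s6.png")
E
```

```text
clock: 9.28
tcp_pos: [0.5092, -0.3266, 0.0866]
orientation: [-3.139, -0.057, 0.007]
contact_force: [1.2, 0.5, -3.4]
grip_width: 0.0252
t 9.28 tcp [ 0.5092 -0.3266  0.0866] F [ 1.2  0.5 -3.4] w 25.2 bed [-103.2 -270.7  111.1] q [ 0.7   0.55 -0.3   1.82  0.22  0.8   0.32]
toolx [ 0.999  0.036 -0.004] toolz [-0.004  0.002 -1.   ]
row:  2.0 4.6 68.6 -0.1 0.3 0.4  steps 1.1
```

View pics/s6.png

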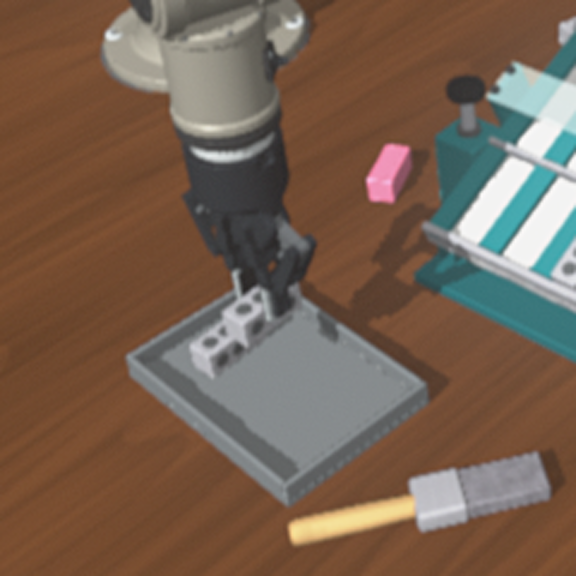

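```bash
python3 -m handwheel '2 4.6 40 0 0 0 20;2 4.6 60 0 0 0 20;2 4.6 67 0 0 0 20;2 4.6 68 0 0 0 20;2 4.6 68 0 0 0 46;2 4.6 68 0 0 0 46;2 4.6 68 0 0 0 46;2 4.6 40 0 0 0 46;2 4.6 -10 0 0 0 46;2 4.6 -60 0 0 0 46' 60
python3 - <<'E'
from h import *
st(); go(bed(60.5,-73,120),rot_bed());s=cam("scene"); crop(s,80,180,320,420,2.4,"pics/s7.png")
E
```

```text
clock: 10.58
tcp_pos: [0.5116, -0.3327, 0.1493]
orientation: [3.141, 0.056, -0.005]
contact_force: [0.2, 0.1, -0.8]
grip_width: 0.0462
t 10.57 tcp [ 0.5116 -0.3327  0.1493] F [ 0.2  0.1 -0.8] w 46.2 bed [-101.2 -253.   171.6] q [ 0.72  0.48 -0.32  1.77  0.19  0.92  0.35]
toolx [ 0.999  0.035 -0.004] toolz [-0.003 -0.    -1.   ]
row:  158.6 -188.8 -20.2 22.0 0.0 -0.9  steps 4.0
```

View pics/s7.png

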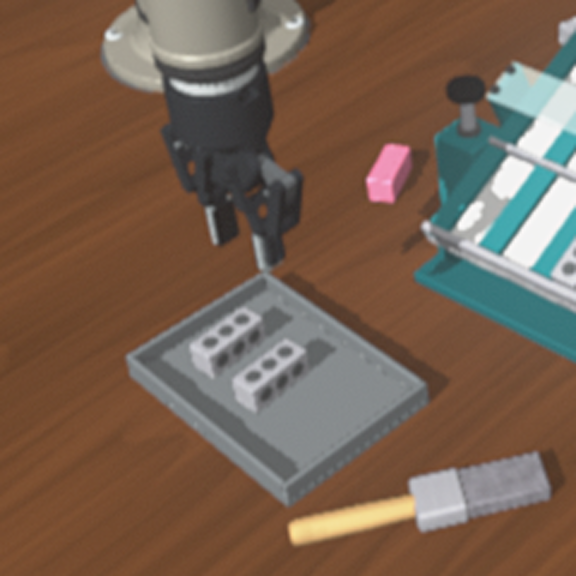

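```bash
python3 -m handwheel '158.5 -189 -20 22 0 -1 46;158.5 -189 -20 22 0 -1 46;158.5 -189 -20 22 0 -1 46;158.5 -189 -20 22 0 -1 46;158.5 -189 -20 22 0 -1 46;158.5 -189 -20 22 0 -1 46;158.5 -189 -20 22 0 -1 46' 60
python3 - <<'E'
from h import *
st(); go(bed(61,-74,10),rot_bed())
E
```

```text
clock: 11.5
tcp_pos: [0.6627, -0.1406, 0.1667]
orientation: [-2.759, -0.068, 0.015]
contact_force: [-0.5, -0.8, 0.5]
grip_width: 0.046
t 11.5 tcp [ 0.6627 -0.1406  0.1667] F [-0.5 -0.8  0.5] w 46.0 bed [ 59.7 -75.8 118.8] q [ 0.59  0.67 -0.47  1.49 -0.09  1.14  0.29]
toolx [ 0.999  0.05  -0.001] toolz [-0.02   0.373 -0.928]
row:  1.4 -2.0 108.8 0.1 0.0 -0.1  steps 1.7
```

```bash
python3 -m handwheel '1 -2 50 0 0 0 46;1 -2 85 0 0 0 46;1 -2 100 0 0 0 46;1 -2 107 0 0 0 46;1 -2 107 0 0 0 46;1 -2 107 0 0 0 20;1 -2 107 0 0 0 20;1 -2 107 0 0 0 20;1 -2 107 0 0 0 20' 60
python3 - <<'E'
from h import *
st()
E
python3 -m handwheel '0 0 -20 0 0 0 20;0 0 -60 0 0 0 20;0 0 -100 0 0 0 20;0 0 -100 0 0 0 20' 60
python3 - <<'E'
from h import *
st(); go([0.570,-0.331,0.09],rot_yaw(1.7))
E
```

```text
clock: 12.62
tcp_pos: [0.6633, -0.0973, 0.0702]
orientation: [-2.758, -0.072, 0.011]
contact_force: [-1.5, -1.6, 6.9]
grip_width: 0.0245
t 12.62 tcp [ 0.6633 -0.0973  0.0702] F [-1.5 -1.6  6.9] w 24.5 bed [ 62.5 -72.   13.1] q [ 0.54  0.76 -0.46  1.58 -0.07  0.94  0.27]
toolx [0.999 0.051 0.002] toolz [-0.017  0.373 -0.928]
clock: 13.12
tcp_pos: [0.6664, -0.1366, 0.1652]
orientation: [-2.761, -0.07, 0.005]
contact_force: [0.1, -0.0, -3.1]
grip_width: 0.0241
t 13.12 tcp [ 0.6664 -0.1366  0.1652] F [ 0.1 -0.  -3.1] w 24.1 bed [ 63.5 -72.9 115.9] q [ 0.58  0.67 -0.47  1.49 -0.09  1.12  0.29]
toolx [0.999 0.049 0.006] toolz [-0.013  0.371 -0.929]
row:  -106.3 203.6 -1.0 -21.8 -0.1 1.2  steps 3.7
```

```bash
python3 -m handwheel '-106 203 -1 -22 0 1 20;-106 203 -1 -22 0 1 20;-106 203 -1 -22 0 1 20;-106 203 -1 -22 0 1 20;-106 203 -1 -22 0 1 20;-106 203 -1 -22 0 1 20' 60
python3 - <<'E'
from h import *
st(); go([0.570,-0.331,0.019],rot_yaw(1.7)); s=cam("scene"); crop(s,80,180,320,420,2.4,"pics/s8.png")
E
```

```text
clock: 13.88
tcp_pos: [0.5681, -0.3262, 0.0854]
orientation: [-3.139, -0.057, 0.007]
contact_force: [-0.0, 0.2, -2.4]
grip_width: 0.0244
t 13.88 tcp [ 0.5681 -0.3262  0.0854] F [-0.   0.2 -2.4] w 24.4 bed [ -44.4 -273.6  111. ] q [ 0.62  0.62 -0.28  1.7   0.21  0.86  0.29]
toolx [ 0.999  0.036 -0.004] toolz [-0.004  0.002 -1.   ]
row:  2.1 5.0 66.4 -0.1 0.2 0.4  steps 1.1
```

View pics/s8.png

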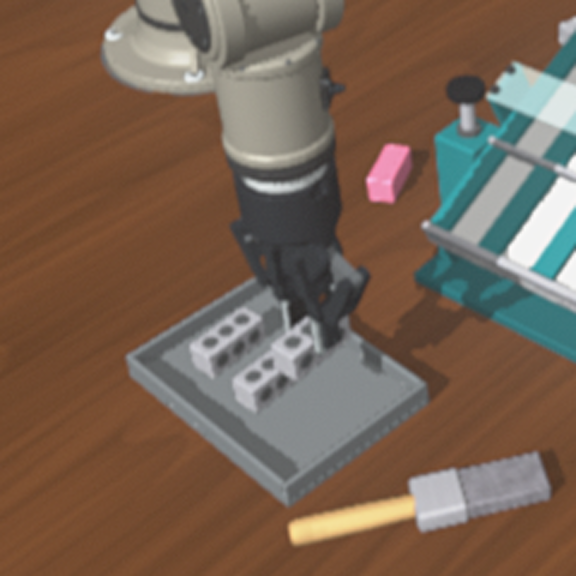

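```bash
python3 -m handwheel '2 5 40 0 0 0 20;2 5 58 0 0 0 20;2 5 65 0 0 0 20;2 5 66 0 0 0 20;2 5 66 0 0 0 46;2 5 66 0 0 0 46;2 5 66 0 0 0 46;2 5 40 0 0 0 46;2 5 -10 0 0 0 46;2 5 -60 0 0 0 46;2 5 -110 0 0 0 85;2 5 -110 0 0 0 85' 60
python3 - <<'E'
from h import *
st(); t=cam("top");crop(t,380,190,530,340,3,"pics/t9.png")
hsv=cv2.cvtColor(t["bgr"],cv2.COLOR_BGR2HSV)
m=((hsv[...,1]<60)&(hsv[...,2]>140)).astype(np.uint8); m[:190]=0; m[:,230:]=0
for c in cv2.findContours(m,cv2.RETR_EXTERNAL,cv2.CHAIN_APPROX_NONE)[0]:
    if cv2.contourArea(c)<100: continue
    rc=cv2.minAreaRect(c); b=plane(t,cv2.boxPoints(rc),0.026); e=[b[1]-b[0],b[2]-b[1]]; e.sort(key=np.linalg.norm)
    a=np.rad2deg(np.arctan2(e[0][1],e[0][0])); a=(a+90)%180-90
    print(np.array(rc[0]).round(1),"c",b.mean(0).round(4),"short",np.linalg.norm(e[0]).round(4),"long",np.linalg.norm(e[1]).round(4),"jaw heading",a.round(1))
E
```

```text
clock: 15.42
tcp_pos: [0.5737, -0.3337, 0.2019]
orientation: [3.136, 0.055, 0.008]
contact_force: [0.0, 0.9, -0.6]
grip_width: 0.0802
t 15.43 tcp [ 0.5737 -0.3337  0.2019] F [ 0.   0.9 -0.6] w 80.2 bed [ -39.2 -237.2  222. ] q [ 0.64  0.5  -0.3   1.6   0.17  1.06  0.33]
toolx [0.999 0.035 0.005] toolz [ 0.005 -0.005 -1.   ]
[172.7 337.2] c [0.3605 0.2847 0.026 ] short 0.0265 long 0.0872 jaw heading -13.9
[157.9 283. ] c [0.4734 0.3185 0.026 ] short 0.0245 long 0.082 jaw heading 17.2
[139.2 223.8] c [0.5991 0.3614 0.026 ] short 0.0267 long 0.0876 jaw heading 13.8
```

View pics/t9.png

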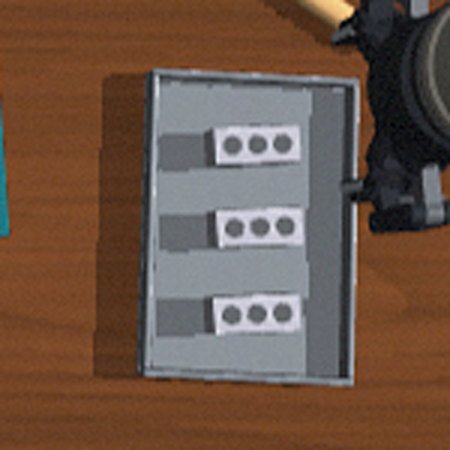

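Run:
```python
from h import *
go([0.361,0.286,0.22],rot_yaw(-13.9))
```

```text
row:  -189.1 -626.1 -23.0 0.2 -0.1 15.9  steps 10.5
```

```bash
python3 -m handwheel '-18 -60 -40 0 0 4 85;-189 -626 -40 0 0 16 85;-189 -626 -40 0 0 16 85;-189 -626 -40 0 0 16 85;-189 -626 -40 0 0 16 85;-189 -626 -40 0 0 16 85;-189 -626 -40 0 0 16 85;-189 -626 -40 0 0 16 85;-189 -626 -40 0 0 16 85;-189 -626 -40 0 0 16 85;-189 -626 -23 0 0 16 85;-189 -626 -23 0 0 16 85' 60
python3 - <<'E'
from h import *
st(); t=cam("top"); crop(t,110,180,260,380,3,"pics/t10.png"); go([0.361,0.286,0.012],rot_yaw(-13.9))
E
```

```text
clock: 16.98
tcp_pos: [0.3571, 0.2883, 0.2179]
orientation: [3.117, -0.372, -0.011]
contact_force: [-0.6, -0.3, 0.1]
grip_width: 0.0851
t 16.98 tcp [0.3571 0.2883 0.2179] F [-0.6 -0.3  0.1] w 85.1 bed [-2.234e+02  3.550e+02 -1.000e-01] q [-0.18  0.2  -0.7   2.02  0.15  0.97 -1.2 ]
toolx [ 0.972 -0.235 -0.007] toolz [-0.007 -0.001 -1.   ]
row:  3.8 -0.9 206.3 0.2 0.3 0.1  steps 3.3
```

View pics/t10.png

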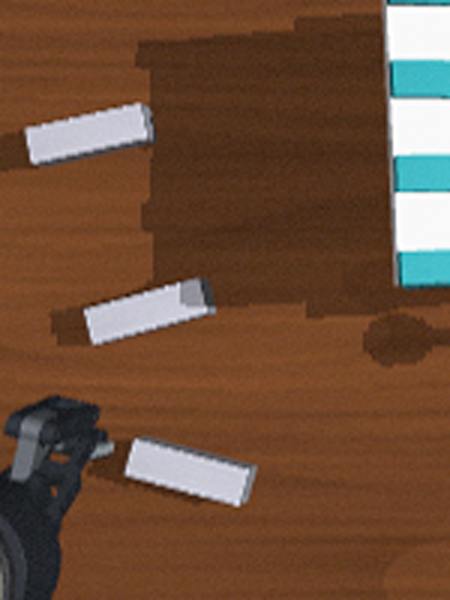

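```bash
python3 -m handwheel '4 -1 60 0 0 0 60;4 -1 120 0 0 0 60;4 -1 170 0 0 0 60;4 -1 195 0 0 0 60;4 -1 207 0 0 0 60;4 -1 207 0 0 0 60;4 -1 207 0 0 0 20;4 -1 207 0 0 0 20;4 -1 207 0 0 0 20;4 -1 207 0 0 0 20;4 -1 207 0 0 0 20' 80
python3 - <<'E'
from h import *
st()
E
python3 -m handwheel '0 0 -30 0 0 0 20;0 0 -80 0 0 0 20;0 0 -140 0 0 0 20;0 0 -200 0 0 0 20;0 0 -240 0 0 0 20;0 0 -240 0 0 0 20' 80
python3 - <<'E'
from h import *
st(); go(bed(-60,122,150),rot_bed());t=cam("top"); crop(t,110,180,260,380,3,"pics/t11.png");
E
```

```text
clock: 18.4
tcp_pos: [0.3639, 0.2867, 0.0141]
orientation: [-3.118, 0.383, 0.002]
contact_force: [-1.8, -2.6, 9.3]
grip_width: 0.0241
t 18.4 tcp [0.3639 0.2867 0.0141] F [-1.8 -2.6  9.3] w 24.1 bed [-216.7  276.9 -188.4] q [-0.37  0.54 -0.52  2.18  0.5   0.55 -1.51]
toolx [ 0.97  -0.242 -0.002] toolz [-0.001  0.    -1.   ]
clock: 19.15
tcp_pos: [0.3652, 0.2875, 0.2558]
orientation: [-3.115, 0.382, -0.004]
contact_force: [0.4, -0.5, -3.9]
grip_width: 0.0239
t 19.15 tcp [0.3652 0.2875 0.2558] F [ 0.4 -0.5 -3.9] w 23.9 bed [-215.4  368.1   35.5] q [-0.13  0.17 -0.73  1.97  0.13  1.05 -1.16]
toolx [ 0.97  -0.242  0.002] toolz [ 0.003  0.002 -1.   ]
row:  227.6 214.0 -14.1 21.7 -3.4 -16.7  steps 5.0
```

View pics/t11.png

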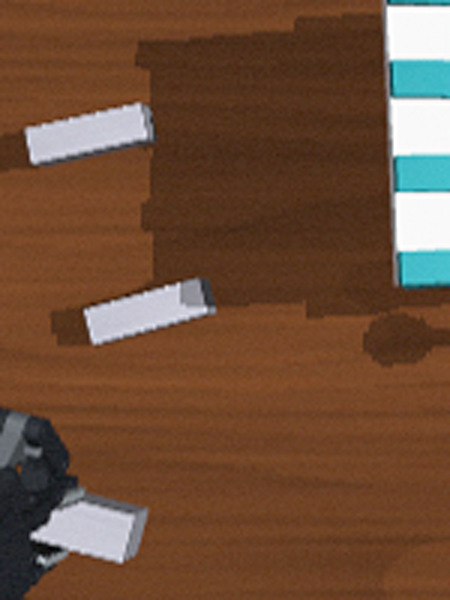

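```bash
python3 -m handwheel '227 214 -30 21.7 -3.4 -16.7 20;227 214 -30 21.7 -3.4 -16.7 20;227 214 -30 21.7 -3.4 -16.7 20;227 214 -30 21.7 -3.4 -16.7 20;227 214 -14 21.7 -3.4 -16.7 20;227 214 -14 21.7 -3.4 -16.7 20;227 214 -14 21.7 -3.4 -16.7 20;227 214 -14 21.7 -3.4 -16.7 20' 80
python3 - <<'E'
from h import *
st(); go(bed(-60,122,15),rot_bed());t=cam("top");s=cam("scene"); crop(t,200,150,350,350,3,"pics/t12.png");crop(s,200,120,400,320,3,"pics/s12.png")
E
```

```text
clock: 20.2
tcp_pos: [0.5326, 0.0209, 0.2632]
orientation: [-2.76, -0.062, 0.028]
contact_force: [-0.6, 0.5, -4.0]
grip_width: 0.0237
t 20.2 tcp [0.5326 0.0209 0.2632] F [-0.6  0.5 -4. ] w 23.7 bed [-62.  116.  145.3] q [ 0.5   0.31 -0.52  1.82 -0.26  1.09  0.16]
toolx [ 0.999  0.047 -0.011] toolz [-0.028  0.371 -0.928]
row:  3.0 -6.3 130.3 0.1 0.5 -0.5  steps 2.1
```

View pics/t12.png

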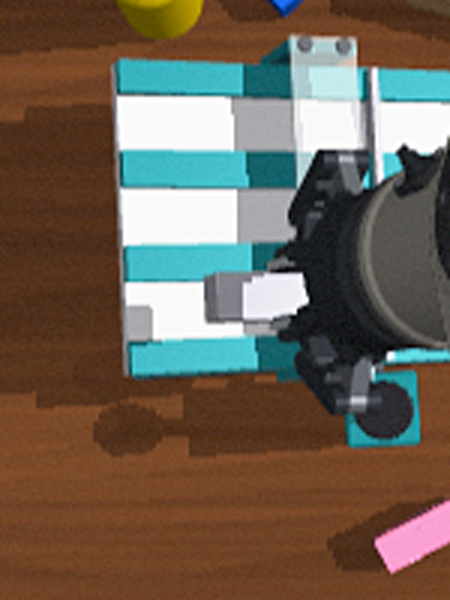

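View pics/s12.png

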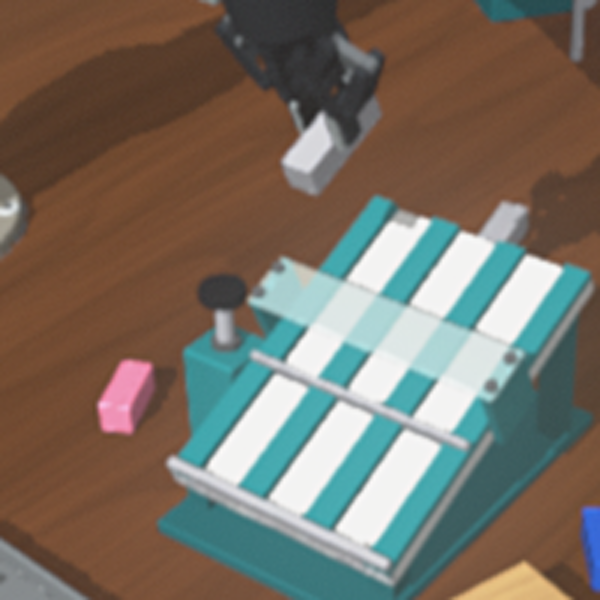

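```bash
python3 -m handwheel '3 -6 50 0 0.5 -0.5 20;3 -6 90 0 0.5 -0.5 20;3 -6 115 0 0.5 -0.5 20;3 -6 124 0 0.5 -0.5 20;3 -6 124 0 0.5 -0.5 20' 80
python3 - <<'E'
from h import *
st(); go(bed(-60,122,15),rot_bed());t=cam("top");s=cam("scene"); crop(s,240,130,400,290,3.7,"pics/s13.png")
E
```

```text
clock: 20.92
tcp_pos: [0.5317, 0.0765, 0.1533]
orientation: [-2.759, -0.081, 0.01]
contact_force: [0.2, 0.4, -3.8]
grip_width: 0.0236
t 20.93 tcp [0.5317 0.0765 0.1533] F [ 0.2  0.4 -3.8] w 23.6 bed [-60.  126.4  22.6] q [ 0.4   0.43 -0.54  1.94 -0.23  0.81  0.12]
toolx [0.998 0.058 0.004] toolz [-0.018  0.372 -0.928]
row:  -0.1 4.4 7.6 0.1 -0.1 0.4  steps 0.1
```

View pics/s13.png

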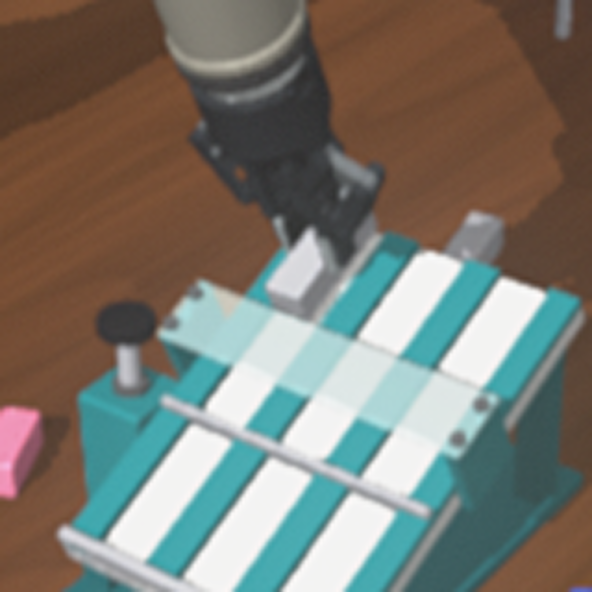

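```bash
python3 -m handwheel '0 2 4 0 0 0 20;0 2 7.5 0 0 0 20;0 2 7.5 0 0 0 20' 80
python3 - <<'E'
from h import *
st()
E
python3 -m handwheel '0 0 0 0 0 0 46;0 0 0 0 0 0 46;0 0 0 0 0 0 46;0 0 -30 0 0 0 46;0 0 -80 0 0 0 46;0 0 -130 0 0 0 60' 80
python3 - <<'E'
from h import *
st(); go([0.4735,0.317,0.22],rot_yaw(16)); t=cam("top");s=cam("scene"); crop(t,230,150,430,300,4,"pics/t14.png");crop(s,240,130,400,290,3.7,"pics/s14.png")
E
```

```text
clock: 21.4
tcp_pos: [0.5322, 0.0767, 0.1456]
orientation: [-2.759, -0.079, 0.009]
contact_force: [0.5, -0.6, -3.0]
grip_width: 0.0236
t 21.4 tcp [0.5322 0.0767 0.1456] F [ 0.5 -0.6 -3. ] w 23.6 bed [-59.5 123.7  15.4] q [ 0.4   0.45 -0.54  1.95 -0.22  0.8   0.12]
toolx [0.998 0.057 0.005] toolz [-0.017  0.372 -0.928]
clock: 22.15
tcp_pos: [0.5343, 0.028, 0.2678]
orientation: [-2.759, -0.08, 0.009]
contact_force: [0.2, -0.2, -0.2]
grip_width: 0.0599
t 22.15 tcp [0.5343 0.028  0.2678] F [ 0.2 -0.2 -0.2] w 59.9 bed [-59.9 124.2 146.9] q [ 0.5   0.3  -0.54  1.82 -0.26  1.09  0.16]
toolx [0.998 0.057 0.005] toolz [-0.017  0.372 -0.928]
row:  -44.4 -253.2 153.0 -21.8 -2.7 -12.5  steps 4.8
```

View pics/s14.png

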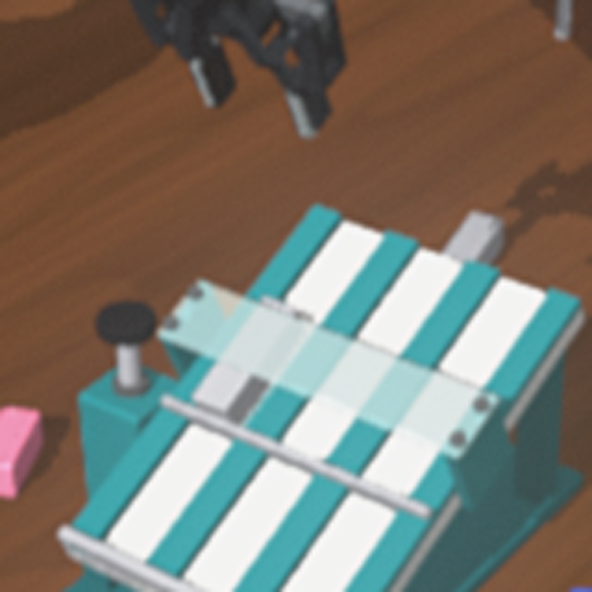

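The blank slid to the gate in the near lane. Next blank.

```bash
python3 -m handwheel '-10 -40 0 -5 -0.7 -3 60;-44 -253 100 -21.8 -2.7 -12.5 60;-44 -253 153 -21.8 -2.7 -12.5 60;-44 -253 153 -21.8 -2.7 -12.5 60;-44 -253 153 -21.8 -2.7 -12.5 60;-44 -253 153 -21.8 -2.7 -12.5 60;-44 -253 153 -21.8 -2.7 -12.5 60;-44 -253 153 -21.8 -2.7 -12.5 60' 80
python3 - <<'E'
from h import *
st(); t=cam("top");s=cam("scene"); crop(t,110,180,260,380,3,"pics/t15.png");crop(s,280,130,440,290,3.7,"pics/s15.png")
hsv=cv2.cvtColor(t["bgr"],cv2.COLOR_BGR2HSV)
m=((hsv[...,1]<60)&(hsv[...,2]>120)).astype(np.uint8); m[:190]=0; m[:,230:]=0
for c in cv2.findContours(m,cv2.RETR_EXTERNAL,cv2.CHAIN_APPROX_NONE)[0]:
    if cv2.contourArea(c)<100: continue
    rc=cv2.minAreaRect(c); b=plane(t,cv2.boxPoints(rc),0.026); e=[b[1]-b[0],b[2]-b[1]]; e.sort(key=np.linalg.norm)
    a=np.rad2deg(np.arctan2(e[0][1],e[0][0])); a=(a+90)%180-90
    print(np.array(rc[0]).round(1),"c",b.mean(0).round(4),"short",np.linalg.norm(e[0]).round(4),"long",np.linalg.norm(e[1]).round(4),"jaw heading",a.round(1))
go([0.4735,0.317,0.012],rot_yaw(15.5))
E
```

```text
clock: 23.25
tcp_pos: [0.4754, 0.3152, 0.2186]
orientation: [3.11, 0.431, 0.001]
contact_force: [0.2, -1.2, -0.6]
grip_width: 0.06
t 23.25 tcp [0.4754 0.3152 0.2186] F [ 0.2 -1.2 -0.6] w 60.0 bed [-103.9  374.5   -7.3] q [-0.19  0.39 -0.64  1.79  0.27  1.05 -0.65]
toolx [0.962 0.272 0.   ] toolz [ 0.001 -0.002 -1.   ]
[159.2 283.1] c [0.4733 0.3157 0.026 ] short 0.0272 long 0.0881 jaw heading 16.0
[ 58.3 387.1] c [0.2634 0.5201 0.026 ] short 0.2148 long 0.5894 jaw heading -53.6
[ 78.8 278.1] c [0.4841 0.4846 0.026 ] short 0.0498 long 0.1231 jaw heading -72.1
[ 26.  262.3] c [0.5172 0.5965 0.026 ] short 0.014 long 0.1329 jaw heading -24.7
[139.3 223.8] c [0.5991 0.3613 0.026 ] short 0.0267 long 0.0883 jaw heading 13.8
row:  -1.6 -2.7 206.8 0.1 -0.0 0.3  steps 3.3
```

View pics/t15.png

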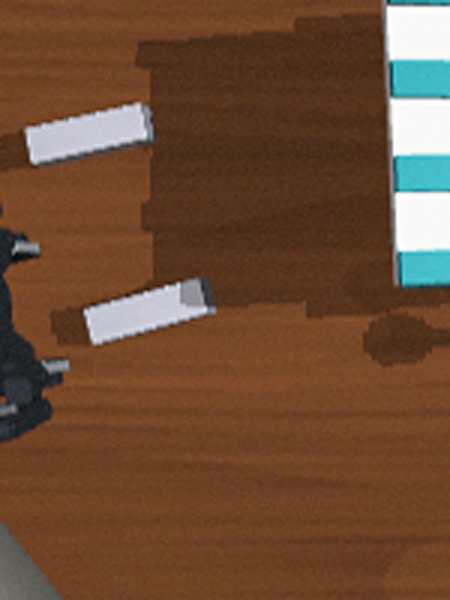

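View pics/s15.png

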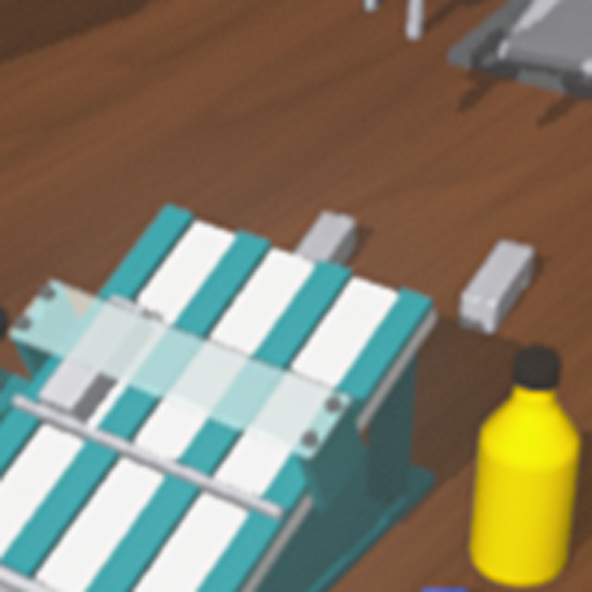

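```bash
python3 -m handwheel '-1.6 -2.7 60 0 0 0 60;-1.6 -2.7 120 0 0 0 60;-1.6 -2.7 170 0 0 0 60;-1.6 -2.7 195 0 0 0 60;-1.6 -2.7 206 0 0 0 60;-1.6 -2.7 206 0 0 0 60;-1.6 -2.7 206 0 0 0 20;-1.6 -2.7 206 0 0 0 20;-1.6 -2.7 206 0 0 0 20;-1.6 -2.7 206 0 0 0 20;-1.6 -2.7 206 0 0 0 20' 80
python3 - <<'E'
from h import *
st()
E
python3 -m handwheel '0 0 -30 0 0 0 20;0 0 -80 0 0 0 20;0 0 -140 0 0 0 20;0 0 -200 0 0 0 20;0 0 -240 0 0 0 20;0 0 -240 0 0 0 20' 80
python3 - <<'E'
from h import *
st(); go(bed(0,122,145),rot_bed())
E
```

```text
clock: 24.72
tcp_pos: [0.473, 0.3197, 0.0141]
orientation: [3.111, 0.436, 0.004]
contact_force: [-0.7, -1.3, 7.5]
grip_width: 0.0238
t 24.73 tcp [0.473  0.3197 0.0141] F [-0.7 -1.3  7.5] w 23.8 bed [-106.   302.2 -198.6] q [-0.32  0.65 -0.51  1.93  0.49  0.68 -0.85]
toolx [0.962 0.275 0.003] toolz [ 0.003  0.    -1.   ]
clock: 25.48
tcp_pos: [0.4731, 0.3206, 0.256]
orientation: [-3.11, -0.436, -0.01]
contact_force: [0.7, -0.2, -4.2]
grip_width: 0.0231
t 25.48 tcp [0.4731 0.3206 0.256 ] F [ 0.7 -0.2 -4.2] w 23.1 bed [-106.   393.7   25.4] q [-0.18  0.35 -0.66  1.75  0.24  1.11 -0.64]
toolx [0.961 0.275 0.007] toolz [ 0.006  0.002 -1.   ]
row:  36.5 313.0 -9.1 21.8 2.1 12.9  steps 5.0
```

```bash
python3 -m handwheel '36.5 313 -30 21.8 2.1 12.9 20;36.5 313 -30 21.8 2.1 12.9 20;36.5 313 -30 21.8 2.1 12.9 20;36.5 313 -30 21.8 2.1 12.9 20;36.5 313 -9 21.8 2.1 12.9 20;36.5 313 -9 21.8 2.1 12.9 20;36.5 313 -9 21.8 2.1 12.9 20;36.5 313 -9 21.8 2.1 12.9 20' 80
python3 - <<'E'
from h import *
st(); go(bed(0,123,23),rot_bed());s=cam("scene"); crop(s,200,120,400,320,3,"pics/s16.png")
E
```

```text
clock: 26.48
tcp_pos: [0.592, 0.0309, 0.2613]
orientation: [-2.759, -0.074, 0.025]
contact_force: [-0.2, 0.9, -3.6]
grip_width: 0.0236
t 26.48 tcp [0.592  0.0309 0.2613] F [-0.2  0.9 -3.6] w 23.6 bed [ -2.2 121.7 141. ] q [ 0.5   0.43 -0.6   1.68 -0.16  1.11  0.07]
toolx [ 0.998  0.055 -0.008] toolz [-0.028  0.371 -0.928]
row:  3.2 -1.6 117.9 0.1 0.5 0.0  steps 1.9
```

View pics/s16.png

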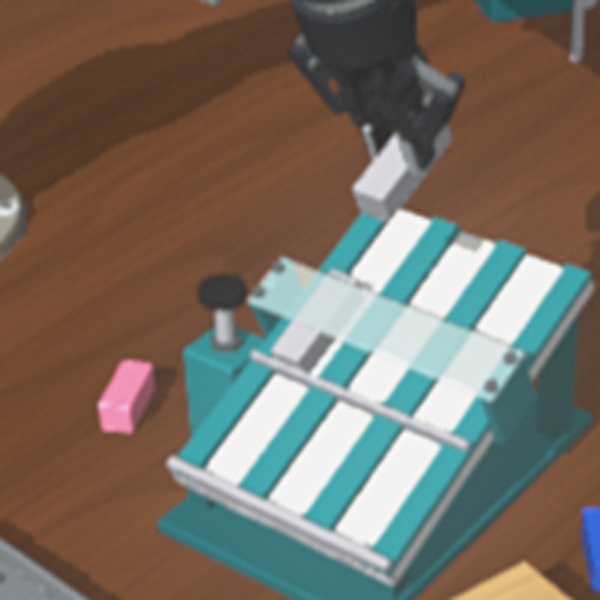

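```bash
python3 -m handwheel '3 -2 50 0 0.5 0 20;3 -2 90 0 0.5 0 20;3 -2 110 0 0.5 0 20;3 -2 116 0 0.5 0 20;3 -2 116 0 0.5 0 20' 80
python3 - <<'E'
from h import *
st(); go(bed(0,123,15),rot_bed());s=cam("scene"); crop(s,240,130,400,290,3.7,"pics/s17.png")
E
```

```text
clock: 27.15
tcp_pos: [0.5932, 0.0742, 0.1553]
orientation: [-2.76, -0.069, 0.01]
contact_force: [0.6, 0.2, -2.7]
grip_width: 0.0236
t 27.15 tcp [0.5932 0.0742 0.1553] F [ 0.6  0.2 -2.7] w 23.6 bed [  1.3 122.1  26.5] q [ 0.42  0.53 -0.59  1.8  -0.12  0.87  0.02]
toolx [0.999 0.05  0.002] toolz [-0.016  0.371 -0.928]
row:  -1.3 -1.0 11.5 0.2 -0.2 -0.0  steps 0.2
```

View pics/s17.png

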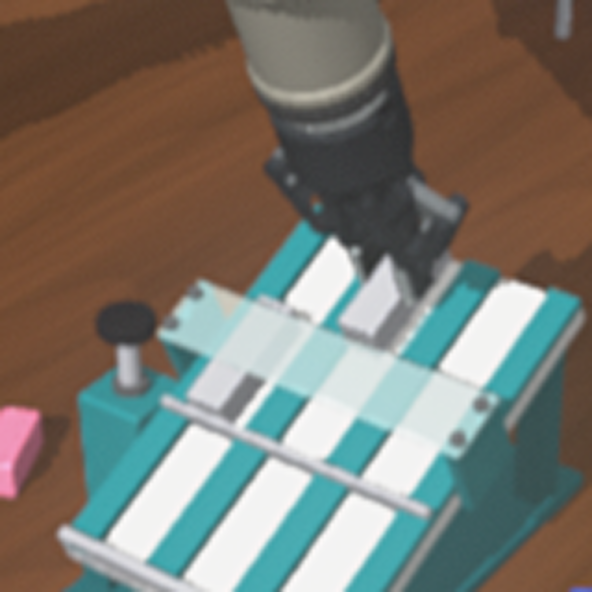

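```bash
python3 -m handwheel '-1 -1 6 0 0 0 20;-1 -1 10.5 0 0 0 20;-1 -1 10.5 0 0 0 20;-1 -1 10.5 0 0 0 46;-1 -1 10.5 0 0 0 46;-1 -1 10.5 0 0 0 46;-1 -1 -20 0 0 0 46;-1 -1 -70 0 0 0 46;-1 -1 -120 0 0 0 60' 80
python3 - <<'E'
from h import *
st(); s=cam("scene");t=cam("top"); crop(s,240,130,400,290,3.7,"pics/s18.png");go([0.5991,0.363,0.22],rot_yaw(13.8))
hsv=cv2.cvtColor(t["bgr"],cv2.COLOR_BGR2HSV)
m=((hsv[...,1]<60)&(hsv[...,2]>120)).astype(np.uint8); m[:190]=0; m[:,230:]=0
for c in cv2.findContours(m,cv2.RETR_EXTERNAL,cv2.CHAIN_APPROX_NONE)[0]:
    if cv2.contourArea(c)<100: continue
    rc=cv2.minAreaRect(c); b=plane(t,cv2.boxPoints(rc),0.026); print(b.mean(0),rc)
E
```

```text
clock: 28.32
tcp_pos: [0.5939, 0.0295, 0.268]
orientation: [-2.76, -0.068, 0.011]
contact_force: [1.5, 0.2, 0.1]
grip_width: 0.0597
t 28.32 tcp [0.5939 0.0295 0.268 ] F [1.5 0.2 0.1] w 59.7 bed [ -0.3 122.8 147.7] q [ 0.51  0.42 -0.61  1.68 -0.16  1.11  0.06]
toolx [0.999 0.049 0.002] toolz [-0.017  0.371 -0.928]
row:  16.0 -292.1 172.2 -21.5 -2.8 -11.0  steps 5.4
[0.59909495 0.361179   0.026     ] ((139.35678100585938, 223.8196563720703), (12.772649765014648, 41.665618896484375), 78.11134338378906)
```

View pics/s18.png

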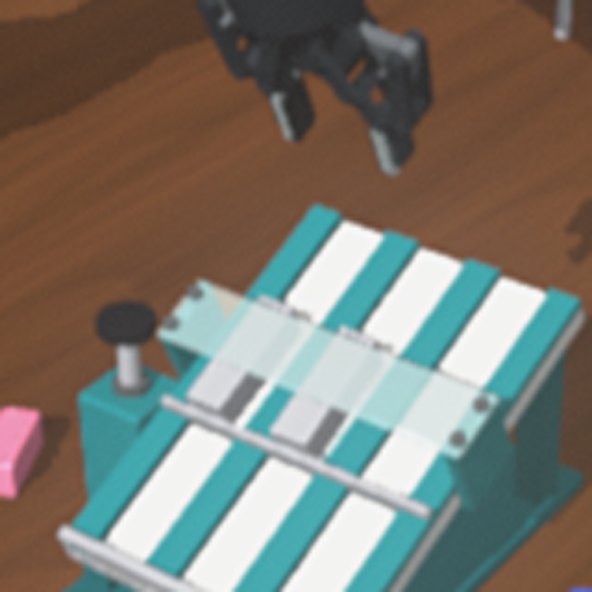

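```bash
python3 -m handwheel '0 -40 0 -5 -0.7 -3 60;16 -292 100 -21.5 -2.8 -11 60;16 -292 172 -21.5 -2.8 -11 60;16 -292 172 -21.5 -2.8 -11 60;16 -292 172 -21.5 -2.8 -11 60;16 -292 172 -21.5 -2.8 -11 60;16 -292 172 -21.5 -2.8 -11 60;16 -292 172 -21.5 -2.8 -11 60' 80
python3 - <<'E'
from h import *
st(); t=cam("top"); crop(t,90,180,240,300,4,"pics/t19.png")
go([0.599,0.363,0.012],rot_yaw(13.5))
E
```

```text
clock: 29.42
tcp_pos: [0.5937, 0.3651, 0.2146]
orientation: [-3.115, -0.385, 0.017]
contact_force: [-0.2, 0.2, 0.0]
grip_width: 0.0602
t 29.43 tcp [0.5937 0.3651 0.2146] F [-0.2  0.2  0. ] w 60.2 bed [ 16.8 413.7 -27.3] q [-0.26  0.6  -0.57  1.47  0.33  1.18 -0.64]
toolx [ 0.97   0.243 -0.01 ] toolz [-0.011  0.002 -1.   ]
row:  6.2 2.9 203.0 -0.2 0.5 0.5  steps 3.2
```

View pics/t19.png

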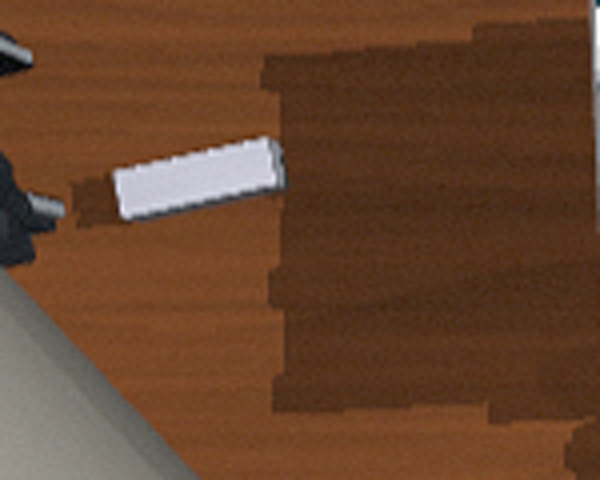

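```bash
python3 -m handwheel '6 3 60 0 0.5 0 60;6 3 120 0 0.5 0 60;6 3 170 0 0.5 0 60;6 3 192 0 0.5 0 60;6 3 202 0 0.5 0 60;6 3 202 0 0.5 0 60;6 3 202 0 0.5 0 20;6 3 202 0 0.5 0 20;6 3 202 0 0.5 0 20;6 3 202 0 0.5 0 20;6 3 202 0 0.5 0 20' 80
python3 - <<'E'
from h import *
st()
E
python3 -m handwheel '0 0 -30 0 0 0 20;0 0 -80 0 0 0 20;0 0 -140 0 0 0 20;0 0 -200 0 0 0 20;0 0 -240 0 0 0 20;0 0 -240 0 0 0 20' 80
python3 - <<'E'
from h import *
st(); go(bed(60,122,145),rot_bed())
E
```

```text
clock: 30.85
tcp_pos: [0.5993, 0.365, 0.0153]
orientation: [-3.112, -0.383, -0.002]
contact_force: [-0.2, -0.4, 6.0]
grip_width: 0.0235
t 30.85 tcp [0.5993 0.365  0.0153] F [-0.2 -0.4  6. ] w 23.5 bed [  22.4  338.7 -212. ] q [-0.31  0.81 -0.49  1.6   0.46  0.85 -0.73]
toolx [0.97  0.243 0.002] toolz [ 0.001  0.006 -1.   ]
clock: 31.6
tcp_pos: [0.5998, 0.3645, 0.2573]
orientation: [-3.11, -0.383, -0.007]
contact_force: [0.3, -0.3, -4.7]
grip_width: 0.0233
t 31.6 tcp [0.5998 0.3645 0.2573] F [ 0.3 -0.3 -4.7] w 23.3 bed [ 22.9 428.8  12.6] q [-0.25  0.56 -0.58  1.43  0.31  1.24 -0.62]
toolx [0.97  0.243 0.006] toolz [ 0.004  0.008 -1.   ]
row:  -27.8 334.9 -10.4 21.5 1.8 11.0  steps 5.4
```

```bash
python3 -m handwheel '-28 335 -30 21.5 1.8 11 20;-28 335 -30 21.5 1.8 11 20;-28 335 -30 21.5 1.8 11 20;-28 335 -30 21.5 1.8 11 20;-28 335 -10 21.5 1.8 11 20;-28 335 -10 21.5 1.8 11 20;-28 335 -10 21.5 1.8 11 20;-28 335 -10 21.5 1.8 11 20' 80
python3 - <<'E'
from h import *
st(); go(bed(60,123,24),rot_bed());s=cam("scene"); crop(s,200,120,400,320,3,"pics/s20.png")
E
```

```text
clock: 32.6
tcp_pos: [0.6517, 0.0322, 0.2599]
orientation: [-2.76, -0.071, 0.027]
contact_force: [0.7, 0.1, -3.8]
grip_width: 0.024
t 32.6 tcp [0.6517 0.0322 0.2599] F [ 0.7  0.1 -3.8] w 24.0 bed [ 57.6 119.6 140.3] q [ 0.5   0.54 -0.67  1.53 -0.06  1.16 -0.02]
toolx [ 0.999  0.053 -0.01 ] toolz [-0.029  0.371 -0.928]
row:  3.5 -3.7 116.3 0.2 0.5 -0.1  steps 1.9
```

View pics/s20.png

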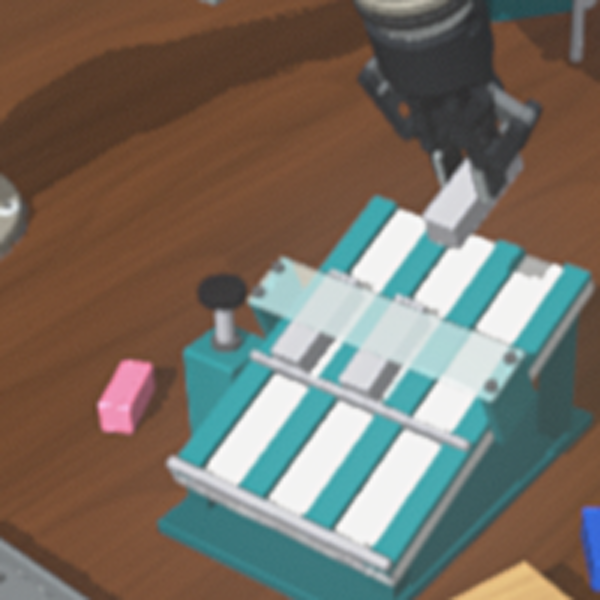

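```bash
python3 -m handwheel '3.5 -4 50 0 0.5 0 20;3.5 -4 90 0 0.5 0 20;3.5 -4 110 0 0.5 0 20;3.5 -4 115 0 0.5 0 20;3.5 -4 115 0 0.5 0 20' 80
python3 - <<'E'
from h import *
st(); go(bed(60,123,16),rot_bed());s=cam("scene"); crop(s,240,130,400,290,3.7,"pics/s21.png")
E
```

```text
clock: 33.28
tcp_pos: [0.6541, 0.0777, 0.1573]
orientation: [-2.76, -0.068, 0.009]
contact_force: [0.4, -0.5, -3.8]
grip_width: 0.0239
t 33.27 tcp [0.6541 0.0777 0.1573] F [ 0.4 -0.5 -3.8] w 23.9 bed [ 62.3 123.2  28.2] q [ 0.42  0.64 -0.65  1.64 -0.02  0.93 -0.06]
toolx [0.999 0.048 0.003] toolz [-0.015  0.371 -0.929]
row:  -2.4 0.1 12.2 0.2 -0.2 -0.1  steps 0.2
```

View pics/s21.png

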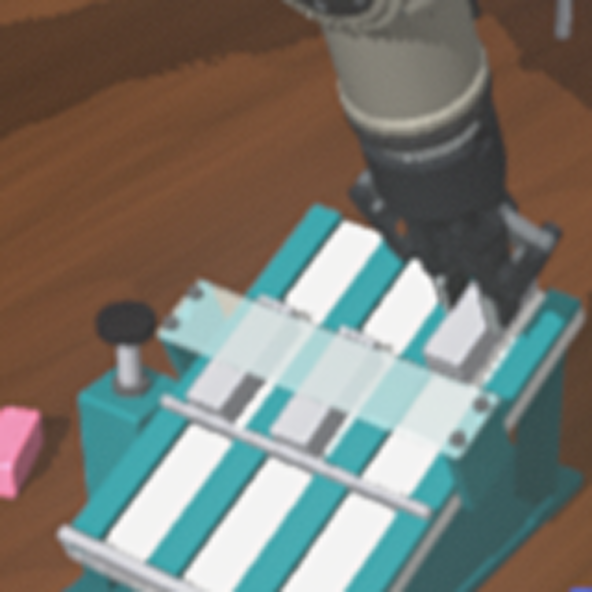

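```bash
python3 -m handwheel '-2.4 0 6 0 0 0 20;-2.4 0 11.5 0 0 0 20;-2.4 0 11.5 0 0 0 20;-2.4 0 11.5 0 0 0 46;-2.4 0 11.5 0 0 0 46;-2.4 0 11.5 0 0 0 46;-2.4 0 -20 0 0 0 46;-2.4 0 -70 0 0 0 46;-2.4 0 -120 0 0 0 46' 80
python3 - <<'E'
from h import *
st(); s=cam("scene");t=cam("top"); crop(s,240,130,400,290,3.7,"pics/s22.png");cv2.imwrite("pics/t22.png",t["bgr"])
E
```

```text
clock: 34.45
tcp_pos: [0.6527, 0.0329, 0.2691]
orientation: [-2.76, -0.068, 0.011]
contact_force: [1.0, -0.2, -0.1]
grip_width: 0.0459
t 34.45 tcp [0.6527 0.0329 0.2691] F [ 1.  -0.2 -0.1] w 45.9 bed [ 58.7 123.7 148.6] q [ 0.5   0.53 -0.67  1.53 -0.07  1.16 -0.02]
toolx [0.999 0.049 0.001] toolz [-0.017  0.371 -0.928]
```

View pics/s22.png

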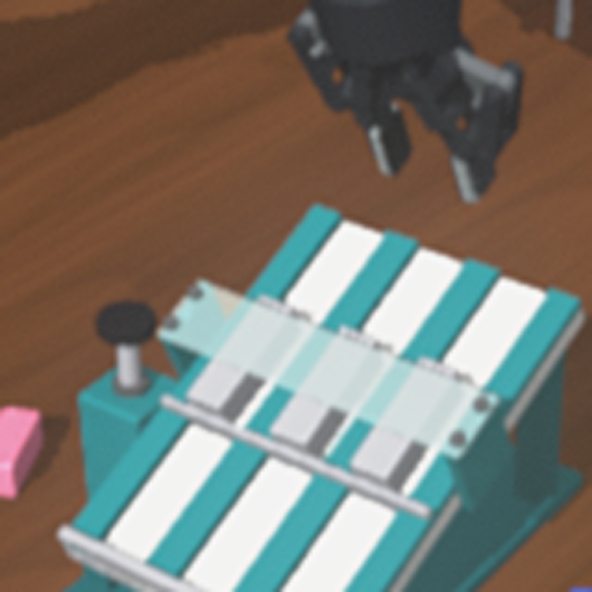

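View pics/t22.png

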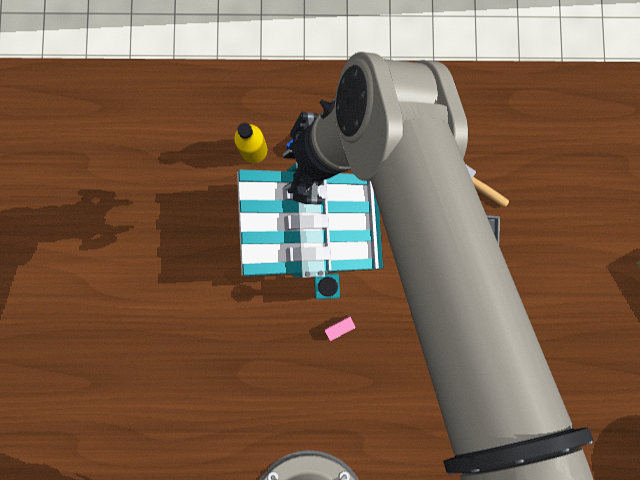

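Run:
```python
from h import *
t=cam("top")
hsv=cv2.cvtColor(t["bgr"],cv2.COLOR_BGR2HSV); m=(hsv[...,2]<70).astype(np.uint8); z=np.zeros_like(m); z[272:301,314:342]=1
for c in cv2.findContours(m*z,cv2.RETR_EXTERNAL,cv2.CHAIN_APPROX_NONE)[0]:
    if cv2.contourArea(c)>100: (u,v),rr=cv2.minEnclosingCircle(c); P=plane(t,[[u,v],[u+rr,v]],.142); print(u,v,rr,P,tobed(P[0]))
go([P[0][0],P[0][1],0.20],rot_yaw(3))
```

```text
327.2719421386719 286.4824523925781 9.741915702819824 [[ 0.46750192 -0.03586794  0.142     ]
 [ 0.4674891  -0.05420511  0.142     ]] [-129.8796623    21.18197331   52.9184076 ]
row:  -190.8 80.7 42.6 -21.7 -0.5 -0.3  steps 3.4
```

```bash
python3 -m handwheel '-60 25 -20 -5 0 0 0;-120 50 0 -14 0 0 0;-191 80.5 20 -21.7 -0.5 -0.3 0;-191 80.5 42 -21.7 -0.5 -0.3 0;-191 80.5 42 -21.7 -0.5 -0.3 0;-191 80.5 42 -21.7 -0.5 -0.3 0;-191 80.5 42 -21.7 -0.5 -0.3 0' 40
python3 - <<'E'
from h import *
st(); go([0.4675,-0.036,0.145],rot_yaw(3));s=cam("scene");t=cam("top"); crop(s,200,120,400,320,3,"pics/s23.png"); cv2.imwrite("pics/t23.png",t["bgr"])
E
```

```text
clock: 35.48
tcp_pos: [0.4671, -0.035, 0.1995]
orientation: [-3.138, -0.086, 0.006]
contact_force: [0.2, -0.2, 0.0]
grip_width: -0.0001
t 35.48 tcp [ 0.4671 -0.035   0.1995] F [ 0.2 -0.2  0. ] w -0.1 bed [-130.3   43.6  105.9] q [ 0.49  0.23 -0.62  2.03  0.17  0.93 -0.16]
toolx [ 0.998  0.055 -0.004] toolz [-0.004  0.002 -1.   ]
row:  0.6 1.2 54.5 -0.1 0.2 0.2  steps 0.9
```

View pics/s23.png

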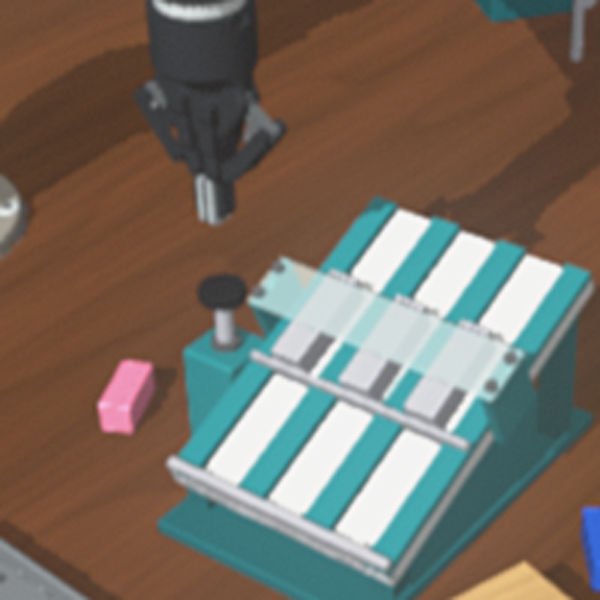

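View pics/t23.png

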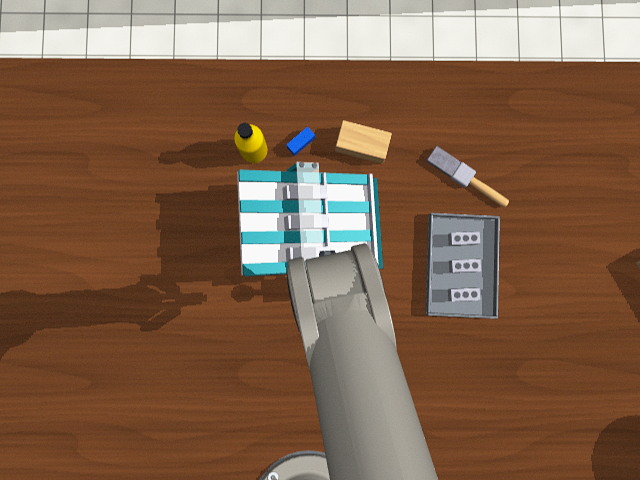

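All three blanks are at the gate and all three finished bars are in the tray. Pressing the plunger now.

```bash
python3 -m handwheel '0.6 1.2 45 0 0 0 0;0.6 1.2 60 0 0 0 0;0.6 1.2 66 0 0 0 0;0.6 1.2 72 0 0 0 0;0.6 1.2 76 0 0 0 0;0.6 1.2 80 0 0 0 0;0.6 1.2 80 0 0 0 0' 40
python3 - <<'E'
from h import *
st();s=cam("scene"); crop(s,200,120,400,320,3,"pics/s24.png")
E
```

```text
clock: 36.45
tcp_pos: [0.4648, -0.0365, 0.12]
orientation: [-3.14, -0.086, 0.012]
contact_force: [-5.8, -1.6, 14.1]
grip_width: -0.0
t 36.45 tcp [ 0.4648 -0.0365  0.12  ] F [-5.8 -1.6 14.1] w -0.0 bed [-132.6   12.5   32.7] q [ 0.44  0.35 -0.58  2.11  0.28  0.77 -0.26]
toolx [ 0.998  0.055 -0.008] toolz [-0.008 -0.    -1.   ]
```

View pics/s24.png

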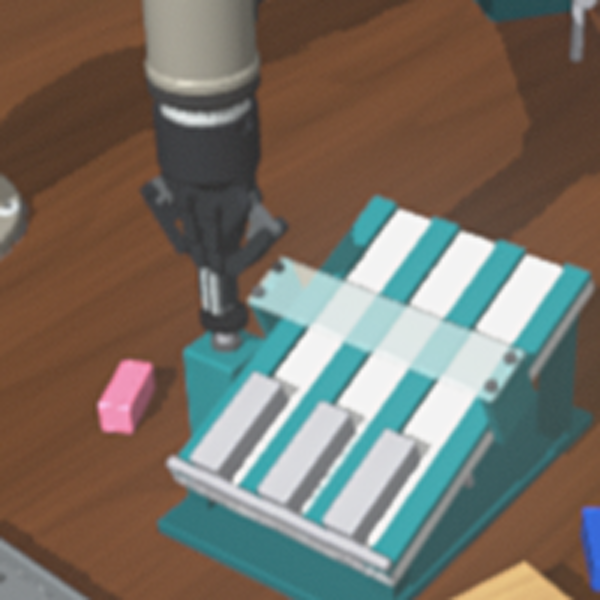

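```bash
python3 -m handwheel '0 0 1.5 0 0 0 0;0 0 2.5 0 0 0 0;0 0 2.5 0 0 0 0;0 0 2.5 0 0 0 0;0 0 2.5 0 0 0 0;0 0 2.5 0 0 0 0' 40
python3 - <<'E'
from h import *
st()
E
python3 -m handwheel '0 0 -12 0 0 0 0;0 0 -28 0 0 0 0;0 0 -70 0 0 0 0;0 0 -120 0 0 0 0;0 0 -120 0 0 0 0;0 0 -120 0 0 0 0;0 0 -120 0 0 0 0;0 0 -120 0 0 0 0' 40
python3 - <<'E'
from h import *
st();s=cam("scene");t=cam("top"); crop(s,200,120,400,320,3,"pics/s25.png"); cv2.imwrite("pics/t25.png",t["bgr"])
E
```

```text
clock: 37.25
tcp_pos: [0.4649, -0.0366, 0.1197]
orientation: [3.139, 0.086, -0.012]
contact_force: [-17.0, -2.2, 41.7]
grip_width: 0.0
t 37.25 tcp [ 0.4649 -0.0366  0.1197] F [-17.   -2.2  41.7] w 0.0 bed [-132.5   12.3   32.5] q [ 0.44  0.35 -0.58  2.11  0.28  0.77 -0.26]
toolx [ 0.998  0.055 -0.008] toolz [-0.008 -0.002 -1.   ]
clock: 38.25
tcp_pos: [0.4654, -0.0363, 0.2352]
orientation: [-3.138, -0.087, 0.013]
contact_force: [-0.3, -0.1, 0.4]
grip_width: 0.0003
t 38.25 tcp [ 0.4654 -0.0363  0.2352] F [-0.3 -0.1  0.4] w 0.3 bed [-132.    55.8  139.4] q [ 0.52  0.19 -0.64  1.99  0.13  1.01 -0.12]
toolx [ 0.998  0.056 -0.008] toolz [-0.008  0.002 -1.   ]
```

View pics/s25.png

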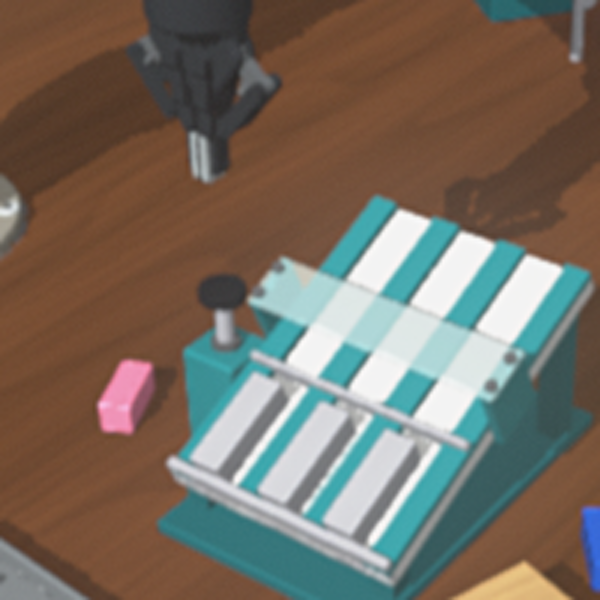

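View pics/t25.png

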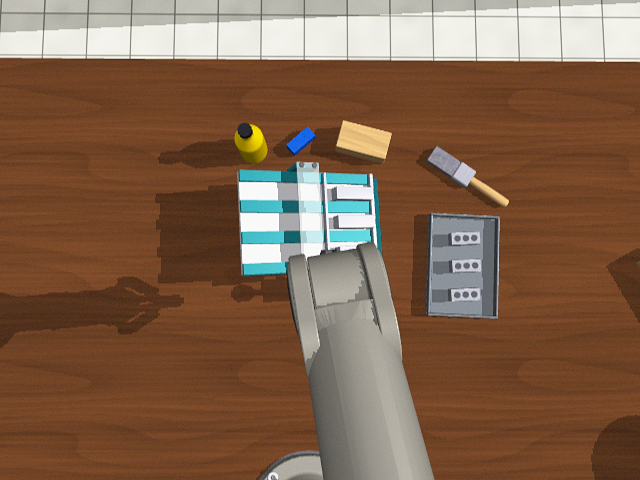

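Blanks rest at the stop, the plunger and gate are back up, and the gripper is clear. Handing in.

Run:
```python
from bench import workorder
print(workorder.hand_in())
```

```text
the job is handed in; nothing more can be done
None
```

The job is handed in at about 38 s; the hand-in gives no verdict. I laid the three finished bars in the grey tray and let three blanks slide to the closed gate, one per lane. I then pressed the plunger down until the blanks had slid to the end stop, and let it back up.

- **Before the press:** the pictures showed all three blanks at the gate and all three finished bars in the tray.
- **At the press:** the fingertips stood at 0.120 m, which matches about 22 mm of travel.
- **Final pictures:** the last scene view shows the blanks flat against the end stop, with the gate and plunger back up and the gripper clear. The last top view shows the finished bars in the tray and the bottle, offcut and brush with no visible shift. In that view the arm hides the lane nearest the robot, so that blank was checked only in the scene view.

**What disagreed or overshot:**
- The two camera views disagreed by a few mm on where the bed is. I went by the top view, and it agreed with where the gripper appeared.
- While the plunger was held at the bottom, the vertical contact force reached about 42 N (about 45 N in total). That came from the closed fingertips. It is well under the 120 N wrist limit, but just above the 40 N limit set for the arm and gripper body.

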